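# Set up the lens demonstration bench

### The job

Set up the stall's demonstration bench: take the orange dust cover off the grey dock and set it upright in the blue tray, seat the slide viewer fully down on the dock's two pegs, set the amber filter, foot down, flat on the lamp window between its corner posts, and fit every lens board into a bay of its own on the green bench (any bay), tongue under the brass lip on the robot's side, then lowered flat behind the far stop. When all of that is in place, and only then, swing the red lamp lever fully over to on. Leave the other things on the counter where they are.

Things in the scene. Friction and masses are not known exactly. Their poses are not given: they have to be found in the camera images.
- board1_c (a point): Lens board (dark brown wood, chrome lens), 220 g, may be absent. Slab 72 (x) by 70 (y) by 10 mm; brass tongue 14 long, 62 wide, 5 mm thick, undersides level, on its -x edge: whole length x -50 to +36 mm. Lens barrel 40 mm in diameter upright at the centre, 10 to 46 mm above the underside: grip it. Point: on the lens axis, 23 mm above the underside; x away from the tongue, z up.
- board2_c (a point): Lens board (mid-brown wood, black lens), 220 g, may be absent. Slab 72 (x) by 70 (y) by 10 mm; brass tongue 14 long, 62 wide, 5 mm thick, undersides level, on its -x edge: whole length x -50 to +36 mm. Lens barrel 40 mm in diameter upright at the centre, 10 to 46 mm above the underside: grip it. Point: on the lens axis, 23 mm above the underside; x away from the tongue, z up.
- board3_c (a point): Lens board (grey plastic, brass lens), 220 g, may be absent. Slab 72 (x) by 70 (y) by 10 mm; brass tongue 14 long, 62 wide, 5 mm thick, undersides level, on its -x edge: whole length x -50 to +36 mm. Lens barrel 40 mm in diameter upright at the centre, 10 to 46 mm above the underside: grip it. Point: on the lens axis, 23 mm above the underside; x away from the tongue, z up.
- bay1 (a point): Bay 1 of the fixed green bench (three equal bays 100 mm apart along y, this one next to the lever). Point: on the bay's floor, 10 mm above the counter, right under the lens axis of a locked board; x from the groove (robot side) to the far stop, z up. Low black dividers at y = +-38 mm, 5 mm high, x -29 to +37 mm.
- bay2 (a point): Bay 2 of the fixed green bench (three equal bays 100 mm apart along y). Point: on the bay's floor, 10 mm above the counter, right under the lens axis of a locked board; x from the groove (robot side) to the far stop, z up. Low black dividers at y = +-38 mm, 5 mm high, x -29 to +37 mm.
- bay3 (a point): Bay 3 of the fixed green bench (three equal bays 100 mm apart along y). Point: on the bay's floor, 10 mm above the counter, right under the lens axis of a locked board; x from the groove (robot side) to the far stop, z up. Low black dividers at y = +-38 mm, 5 mm high, x -29 to +37 mm.
- groove (a point): Mouth of the groove at the middle bay: under the edge of the brass lip, at floor level, 42 mm on the -x side of the bay point. Groove 10 mm deep (back wall at bay x -52 mm), 11 mm high, lip 6 mm thick, runs past all bays; same axes as the bays. The tongue enters it with the board's far edge raised about 0.3 rad, before the far edge is lowered.
- far_stop (a point): Middle of the inner face of the brass far stop at the middle bay, at floor level, 37.5 mm on the +x side of the bay point; the stop is 8 mm high, 10 mm thick, runs past all bays. A board has only 3.5 mm of play between stop and groove wall, so it cannot be slid in flat.
- dock_seat (a point): Centre of the top face of the fixed grey viewer dock (140 mm along x, 90 mm along y, 25 mm high). Two upright steel pegs 12 mm in diameter, 17 mm tall, straight for 12 mm and then tapered, stand at x = +-35 mm, y = 0; z up. At the start the orange cover stands over them.
- viewer_c (a point): Loose grey slide viewer, 280 g, 80 mm high. Foot 110 (x) by 60 (y) by 20 mm high, with two square 16 mm holes 20 mm deep in its underside at x = +-35 mm, y = 0; upper body 100 (x) by 50 (y) mm, from 20 to 80 mm up: grip it across y. Point: its centre, 40 mm above the underside; z up. It fits the dock either way round.
- cover_c (a point): Loose orange dust cover, 100 g, a shell open below, 100 (x) by 64 (y) by 24 mm high, with a black round knob 24 mm in diameter, from 24 to 50 mm up, in the middle of its top. Point: on the knob's axis, 25 mm above the lower rim; z up. It just stands over the pegs: lift it 20 mm or more before moving sideways.
- filter_c (a point): Loose amber glass filter in a steel rim, 70 g: a round foot 62 mm in diameter, 8 mm thick, and on it a round collar 44 mm in diameter, from 8 to 28 mm up, with the amber glass on top: grip the collar. Point: on the axis, 14 mm above the underside; z up.
- lamp_top (a point): Centre of the lamp window: the flat top, 25 mm above the counter, of the fixed black lamp block (70 by 70 mm) at the bench's end beyond bay 3. Four square steel posts, 10 by 10 mm and 8 mm high, stand at its corners (centres at x, y = +-29 mm) and hold the filter's foot centred with about 3 mm of play; there is room for fingers between them along x and y. Same axes as the bays.
- bin_in (a point): Centre of the inner floor (5 mm above the counter) of the fixed blue open tray, outside 150 mm (x) by 130 mm (y), 35 mm high, walls 5 mm; z up.
- lamp_switch (a joint): Red-tipped toggle lever of the bench lamp, on a grey block 70 by 50 by 25 mm at the bench's end beyond bay 1. 0 = off, leaning 0.5 rad towards the robot (bench -x); it turns about a level axis along bench y to 1.0 = on, leaning 0.5 rad away. It stays where it is left; a push of a few newtons at its ball swings it.
- lamp_switch_tip (a point): Centre of the red ball, 26 mm in diameter, at the end of the lever, 80 mm from the pivot. The pivot lies 32 mm above the counter, and the steel rod between is 10 mm thick.
- chrome_lens: Bystander: loose chrome screw-mount lens, 58 mm diameter, 52 mm tall; origin at the centre of its underside.
- ring_wrench: Bystander: loose brass retaining ring wrench, a flat T 130 mm long (x) and 50 mm wide, 6 mm thick; origin at the centre of its underside.
- film_can: Bystander: loose black film can, 33 mm diameter, 50 mm tall; origin at the centre of its underside.
- slide_carton: Bystander: loose cardboard slide carton, 60 by 55 by 25 mm high; origin at the centre of its underside.
- loupe: Bystander: loose black loupe, 54 mm diameter, 48 mm tall; origin at the centre of its underside.
Not all that is in view belongs to the job. What is shaped like the part that bears board3_c but turquoise is not meant.

How it is judged (in metres and radians):
On the way, in this order (a step that is already met when the one before it is completed fails the run):
1. cover in the tray, viewer seated on the pegs, filter on the lamp window, every lens board locked flat in a bay (((horizontal distance between board1_c and bay1 below 0.006 m and z of board1_c in the frame of bay1 between 0.019 and 0.027 m and angle between board1_c's own z axis and vertical below 0.06 rad and angle between the x axis of board1_c and the x axis of bay1, either way round below 0.1 rad) or (horizontal distance between board1_c and bay2 below 0.006 m and z of board1_c in the frame of bay2 between 0.019 and 0.027 m and angle between board1_c's own z axis and vertical below 0.06 rad and angle between the x axis of board1_c and the x axis of bay2, either way round below 0.1 rad) or (horizontal distance between board1_c and bay3 below 0.006 m and z of board1_c in the frame of bay3 between 0.019 and 0.027 m and angle between board1_c's own z axis and vertical below 0.06 rad and angle between the x axis of board1_c and the x axis of bay3, either way round below 0.1 rad)) and ((horizontal distance between board2_c and bay1 below 0.006 m and z of board2_c in the frame of bay1 between 0.019 and 0.027 m and angle between board2_c's own z axis and vertical below 0.06 rad and angle between the x axis of board2_c and the x axis of bay1, either way round below 0.1 rad) or (horizontal distance between board2_c and bay2 below 0.006 m and z of board2_c in the frame of bay2 between 0.019 and 0.027 m and angle between board2_c's own z axis and vertical below 0.06 rad and angle between the x axis of board2_c and the x axis of bay2, either way round below 0.1 rad) or (horizontal distance between board2_c and bay3 below 0.006 m and z of board2_c in the frame of bay3 between 0.019 and 0.027 m and angle between board2_c's own z axis and vertical below 0.06 rad and angle between the x axis of board2_c and the x axis of bay3, either way round below 0.1 rad)) and ((horizontal distance between board3_c and bay1 below 0.006 m and z of board3_c in the frame of bay1 between 0.019 and 0.027 m and angle between board3_c's own z axis and vertical below 0.06 rad and angle between the x axis of board3_c and the x axis of bay1, either way round below 0.1 rad) or (horizontal distance between board3_c and bay2 below 0.006 m and z of board3_c in the frame of bay2 between 0.019 and 0.027 m and angle between board3_c's own z axis and vertical below 0.06 rad and angle between the x axis of board3_c and the x axis of bay2, either way round below 0.1 rad) or (horizontal distance between board3_c and bay3 below 0.006 m and z of board3_c in the frame of bay3 between 0.019 and 0.027 m and angle between board3_c's own z axis and vertical below 0.06 rad and angle between the x axis of board3_c and the x axis of bay3, either way round below 0.1 rad)) and horizontal distance between viewer_c and dock_seat below 0.005 m and z of viewer_c in the frame of dock_seat between 0.036 and 0.0435 m and angle between viewer_c's own z axis and vertical below 0.05 rad and angle between the x axis of viewer_c and the x axis of dock_seat, either way round below 0.12 rad and horizontal distance between cover_c and bin_in below 0.05 m and z of cover_c in the frame of bin_in below 0.032 m and angle between cover_c's own z axis and vertical below 0.15 rad and horizontal distance between filter_c and lamp_top below 0.008 m and z of filter_c in the frame of lamp_top below 0.0175 m and angle between filter_c's own z axis and vertical below 0.06 rad and value of joint lamp_switch below 0.5 rad), for 0.2 s.
2. then the lamp lever swung to on (value of joint lamp_switch above 0.85 rad), for 0.1 s.
At the end, for the whole second after the job is handed in: Boards flat in bays (6 mm, tilt 0.06, square 0.1 rad, down within 4 mm); viewer on the pegs (5 mm, down within 3.5 mm, tilt 0.05, square 0.12 rad); filter flat between the posts (8 mm); cover upright on the tray's floor (50 mm, 0.15 rad); lever, thrown last, past 0.85 rad (((horizontal distance between board1_c and bay1 below 0.006 m and z of board1_c in the frame of bay1 between 0.019 and 0.027 m and angle between board1_c's own z axis and vertical below 0.06 rad and angle between the x axis of board1_c and the x axis of bay1, either way round below 0.1 rad) or (horizontal distance between board1_c and bay2 below 0.006 m and z of board1_c in the frame of bay2 between 0.019 and 0.027 m and angle between board1_c's own z axis and vertical below 0.06 rad and angle between the x axis of board1_c and the x axis of bay2, either way round below 0.1 rad) or (horizontal distance between board1_c and bay3 below 0.006 m and z of board1_c in the frame of bay3 between 0.019 and 0.027 m and angle between board1_c's own z axis and vertical below 0.06 rad and angle between the x axis of board1_c and the x axis of bay3, either way round below 0.1 rad)) and ((horizontal distance between board2_c and bay1 below 0.006 m and z of board2_c in the frame of bay1 between 0.019 and 0.027 m and angle between board2_c's own z axis and vertical below 0.06 rad and angle between the x axis of board2_c and the x axis of bay1, either way round below 0.1 rad) or (horizontal distance between board2_c and bay2 below 0.006 m and z of board2_c in the frame of bay2 between 0.019 and 0.027 m and angle between board2_c's own z axis and vertical below 0.06 rad and angle between the x axis of board2_c and the x axis of bay2, either way round below 0.1 rad) or (horizontal distance between board2_c and bay3 below 0.006 m and z of board2_c in the frame of bay3 between 0.019 and 0.027 m and angle between board2_c's own z axis and vertical below 0.06 rad and angle between the x axis of board2_c and the x axis of bay3, either way round below 0.1 rad)) and ((horizontal distance between board3_c and bay1 below 0.006 m and z of board3_c in the frame of bay1 between 0.019 and 0.027 m and angle between board3_c's own z axis and vertical below 0.06 rad and angle between the x axis of board3_c and the x axis of bay1, either way round below 0.1 rad) or (horizontal distance between board3_c and bay2 below 0.006 m and z of board3_c in the frame of bay2 between 0.019 and 0.027 m and angle between board3_c's own z axis and vertical below 0.06 rad and angle between the x axis of board3_c and the x axis of bay2, either way round below 0.1 rad) or (horizontal distance between board3_c and bay3 below 0.006 m and z of board3_c in the frame of bay3 between 0.019 and 0.027 m and angle between board3_c's own z axis and vertical below 0.06 rad and angle between the x axis of board3_c and the x axis of bay3, either way round below 0.1 rad)) and horizontal distance between viewer_c and dock_seat below 0.005 m and z of viewer_c in the frame of dock_seat between 0.036 and 0.0435 m and angle between viewer_c's own z axis and vertical below 0.05 rad and angle between the x axis of viewer_c and the x axis of dock_seat, either way round below 0.12 rad and horizontal distance between cover_c and bin_in below 0.05 m and z of cover_c in the frame of bin_in below 0.032 m and angle between cover_c's own z axis and vertical below 0.15 rad and horizontal distance between filter_c and lamp_top below 0.008 m and z of filter_c in the frame of lamp_top below 0.0175 m and angle between filter_c's own z axis and vertical below 0.06 rad and value of joint lamp_switch above 0.85 rad); the robot touches nothing.
It fails at once if a bystander (chrome lens, wrench, film can, carton, loupe) is shifted by more than 50 mm (distance of any of chrome_lens, ring_wrench, film_can, slide_carton, loupe from where it was at the start of the episode above 0.05 m).
Of board1, board2, board3 only 2 to 3 are there at a start; the rules pass over those that are not, and their reading is None.
At some moment in a run one of board1, board2, board3, viewer, filter may be knocked a few centimetres aside while the robot is not near it.
Once in a run the grip may slacken for a moment while it holds something.
It also fails if it takes over 192 s, if anything falls off the work surface, if the arm or the gripper's body presses on something with over 40 N, if the wrist force passes 120 N, or if a joint passes its speed limit or range.

### The arm

A 7-joint arm with a two-finger parallel gripper is mounted at the origin on the work surface. World frame = base frame: x ahead of the robot, y to its left, z up, the work surface at z = 0. Lengths are in mm, angles in rad, forces in N, time in s.
With the tool pointing down it reaches from about 425 to 875 mm from the base axis. Payload 4.7 kg.
Tool frame: the origin (TCP) lies midway between the tips of the shut fingers; the grasp point (between the pads) lies env.tcp_to_grasp behind it (env.tcp_to_grasp is the distance from the TCP to the grasp point, in mm); z points along the fingers, y is the line along which they close (so a half turn about z gives the same grasp; the last joint's range is limited). The gripper opens to 85 mm and grips with 20 to 120 N. Pads are 22 mm wide; open, the fingers measure 114 mm over their backs; the gripper's body (76 mm by 85 mm) begins 54 mm behind the grasp point. The pads swing forward as they close: fully open they stand 13 mm farther back than shut.
Start: joints at [-1.261, 0.321, -0.07, 1.45, 0.023, 1.371, -0.057], TCP at [189.505, 621.782, 231.349] pointing down, gripper open.
Joint ranges: [-2.86, 2.86], [-0.3, 2.09], [-1.38, 1.24], [0.06, 2.45], [-1.56, 4.7], [0.09, 2.05], [-2.69, 2.69]. Speed limits (rad/s): [2.57, 2.57, 3.14, 3.14, 3.14, 3.14, 3.14].

### API

Orientations are given as [roll, pitch, yaw] about the fixed x, y, z axes, in that order (R = Rz(yaw) Ry(pitch) Rx(roll)).
In Python, from bench import env, get_image gives the robot as it stands.
- The arm moves only by the tool move_arm, never from a script. Its argument "deltas" is a list of rows, each a list of 4 numbers: the shift along the tool's x, y, z scaled (see below), then the turn about the tool's z scaled (see below). In form: [[tx, ty, tz, spin], ...]. A call has 1 to 12 rows; each row is the pose to reach, as a shift and turn from the pose commanded when the call began, along the tool's axes at that moment, turning the shorter way round; what a row does not reach only later rows make up. The controller multiplies each number of a shift by 10 cm and each number of a turn by 2 pi rad. A row lasts 1/8 s, in which the tool goes at most 62.5 mm and 10.7 degrees, less where a joint would pass 70% of its speed; a pose out of reach is approached as far as the arm can. A call with a number of a shift or a turn outside -1 to 1 is refused whole. A call with a gripper value outside its range is refused whole. "fingers" is the opening, from 0 (shut) to 1 (fully open), set as the call begins (left out, the last holds). The fingers move at their own pace and stop on an object; "newtons" is the grip in N (left out, the last holds). Time passes only in rows, so rows that repeat a pose let the fingers close. It gives the time, the measured TCP pose, the force, the opening and the grip force at its end, in the units of the state.
- env.read_state(): the state, without advancing time (a new reading comes with each control period).
- get_image(name): name is "side" or "top"; returns a dict with "color" (420x560x3 uint8, blue, green, red), "vertical_fov" (degrees; the focal length in pixels is half the picture's height over the tangent of half this angle, whatever the lens; pixels are square), "cx", "cy" (the principal point, pixels), "world_from_camera" (4x4, takes a point from camera to world coordinates). Camera axes: x right, y down, z forward; pixel columns grow to the right and rows downward; lengths in mm; the calibration is good to about 2 mm. A picture is of the moment at which its call begins. There is no depth.
- env.finish_job(): hands the job in; it is judged then, once.
The state is a dict: "time_s": time; "joint_positions": joint angles; "joint_velocities": joint speeds; "effort": joint torques, N m; "tcp_pos": TCP position; "orientation": TCP orientation; "contact_force": force on the tool from outside, world axes, zero at the start; "wrist_torque": the same for the moment, N m; "opening": finger opening in mm; "grasp_force": force on a finger pad.
Only numpy, scipy, OpenCV 4.12 (cv2) and the standard library are available. Lean on these libraries where they do the work, as an engineer would, in place of code of your own. Each camera call takes 0.05 s, during which the arm holds its last target. There are 200 camera calls.

## Working session

There is one attempt and no reset: what is moved stays moved. The work goes in short steps, Python scripts to look and compute and a tool call to move; the robot and the scene stay as the last step left them, time stands still between calls to the robot, and variables do not carry over. Pictures are saved under pics/ and viewed, at most 14 in all, crops included, and the job is handed in when it is done.

Besides the shell and the picture viewer there is one more tool, called after "Call:" by a JSON object that holds its "op" and its "data", one argument or row to a line. move_arm: Moves the arm, as the interface text tells. Shifts and turns lie within -1 to 1; 1 stands for 10 cm of shift or 2 pi rad of turn. Its arguments: {"type":"object","properties":{"deltas":{"type":"array"},"fingers":{"type":"number"},"newtons":{"type":"number"}},"required":["deltas"]}

```bash
ls; mkdir -p pics; python3 - <<'E'
from bench import env,get_image
import cv2,numpy as np
s=env.read_state();print(s,env.tcp_to_grasp)
for n in("top","side"):
    d=get_image(n);cv2.imwrite(f"pics/{n}0.png",d["color"]);print(n,d["vertical_fov"],d["cx"],d["cy"],np.round(d["world_from_camera"],4).tolist(), [k for k in d])
E
```

```text
pics
{'time_s': 0.0, 'joint_positions': array([-1.26089209,  0.32185199, -0.07008688,  1.45170459,  0.02259189,
        1.3707937 , -0.05691115]), 'joint_velocities': array([-2.26226919e-04, -2.26050867e-06,  1.88201894e-04, -4.83692424e-04,
        9.78901605e-04, -1.47562586e-03, -1.20306133e-05]), 'effort': array([ 4.34134754e-04, -4.93595409e+01, -3.81901525e-01, -3.14325714e+01,
        1.31839217e-02,  1.16689189e-02, -2.13918167e-05]), 'tcp_pos': array([189.36372278, 621.22855668, 230.18983612]), 'orientation': array([-3.13962417e+00,  9.08646057e-05,  2.84580900e+00]), 'contact_force': array([-1.14514701, -0.12568613,  0.54435724]), 'wrist_torque': array([-0.01479252,  0.04909236, -0.03378792]), 'grasp_force': 0.0, 'opening': 85.6218988406252} 18.700000000000003
top 51.418628014884355 270.3156691596329 208.7488177215874 [[-0.0157, -0.988, 0.1533, 309.5887], [-0.9998, 0.0134, -0.0158, 66.3822], [0.0136, -0.1536, -0.988, 1321.1528], [0.0, 0.0, 0.0, 1.0]] ['color', 'vertical_fov', 'cx', 'cy', 'world_from_camera']
side 56.55746073821448 280.1793684454118 207.24390848550095 [[0.9335, -0.2581, 0.2489, 276.168], [-0.3586, -0.6755, 0.6443, -577.7452], [0.0019, -0.6907, -0.7231, 791.1708], [0.0, 0.0, 0.0, 1.0]] ['color', 'vertical_fov', 'cx', 'cy', 'world_from_camera']
```

View pics/top0.png

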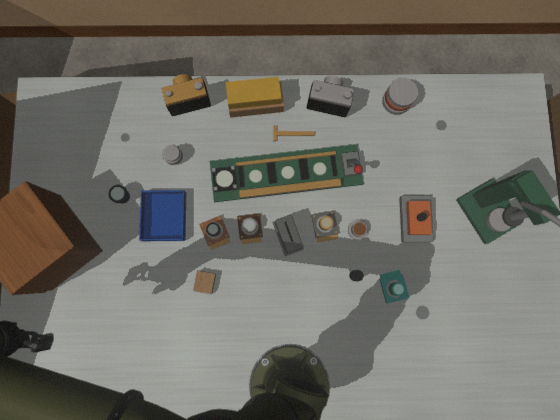

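View pics/side0.png

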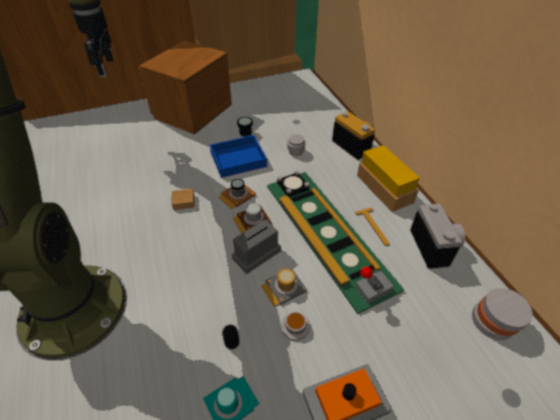

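```bash
cat > lib.py <<'E'
import cv2,numpy as np
from bench import env,get_image
def snap(n,save=None):
    d=get_image(n)
    if save: cv2.imwrite(f"pics/{save}.png",d["color"])
    return d
def ray(d,uv):
    h=d["color"].shape[0];f=h/2/np.tan(np.radians(d["vertical_fov"]/2))
    T=np.array(d["world_from_camera"]);v=T[:3,:3]@np.array([(uv[0]-d["cx"])/f,(uv[1]-d["cy"])/f,1.])
    return T[:3,3],v/np.linalg.norm(v)
def plane(d,uv,z):
    o,v=ray(d,uv);return o+v*(z-o[2])/v[2]
def pix(d,p):
    h=d["color"].shape[0];f=h/2/np.tan(np.radians(d["vertical_fov"]/2))
    q=np.linalg.inv(np.array(d["world_from_camera"]))@np.r_[p,1];return np.array([d["cx"]+f*q[0]/q[2],d["cy"]+f*q[1]/q[2]])
def tri(d1,a,d2,b):
    o1,v1=ray(d1,a);o2,v2=ray(d2,b)
    s=np.linalg.lstsq(np.c_[v1,-v2],o2-o1,rcond=None)[0];p,q=o1+v1*s[0],o2+v2*s[1]
    return (p+q)/2,np.linalg.norm(p-q)
def blob(d,lo,hi,near,r=30,amin=6,win=None):
    """centroid, area, minAreaRect of the HSV-masked blob nearest to a pixel"""
    hsv=cv2.cvtColor(d["color"],cv2.COLOR_BGR2HSV);m=cv2.inRange(hsv,np.array(lo),np.array(hi))
    k=np.zeros_like(m);cv2.circle(k,(int(near[0]),int(near[1])),r,255,-1);m&=k
    n,l,st,c=cv2.connectedComponentsWithStats(m)
    ok=[i for i in range(1,n) if st[i,4]>=amin]
    if not ok:return None
    i=max(ok,key=lambda i:st[i,4])
    cs,_=cv2.findContours((l==i).astype(np.uint8),cv2.RETR_EXTERNAL,cv2.CHAIN_APPROX_NONE)
    return c[i],st[i,4],cv2.minAreaRect(max(cs,key=len))
def rect(d,b,z):
    """world corners of a blob's minAreaRect on plane z -> centre, side lengths, yaw of long side"""
    c=np.array([plane(d,p,z) for p in cv2.boxPoints(b[2])]);e1,e2=c[1]-c[0],c[2]-c[1]
    L=[np.linalg.norm(e1),np.linalg.norm(e2)];e=e1 if L[0]>L[1] else e2
    return c.mean(0),L,np.arctan2(e[1],e[0])
def go(p,yaw=None,s=None):
    """deltas (tool axes, in units) from the measured pose to TCP p (mm), yaw"""
    s=s or env.read_state();y=s["orientation"][2];D=np.array(p)-s["tcp_pos"];c,k=np.cos(y),np.sin(y)
    dy=0 if yaw is None else (yaw-y+np.pi/2)%np.pi-np.pi/2
    return np.round([(D[0]*c+D[1]*k)/100,(D[0]*k-D[1]*c)/100,-D[2]/100,-dy/2/np.pi],4)
E
python3 - <<'E'
from lib import *
t=snap("top");s=snap("side")
cv2.imwrite("pics/topc.png",cv2.resize(t["color"][140:310,130:440],None,fx=2.55,fy=2.55,interpolation=cv2.INTER_CUBIC))
cv2.imwrite("pics/sidec.png",cv2.resize(s["color"][110:420,165:405],None,fx=1.9,fy=1.9,interpolation=cv2.INTER_CUBIC))
ht=cv2.cvtColor(t["color"],cv2.COLOR_BGR2HSV);hs=cv2.cvtColor(s["color"],cv2.COLOR_BGR2HSV)
for n,p in dict(cover=(412,217),dock=(420,238),bench=(240,192),disc=(255,177),lip=(290,191),stop=(285,160),b1=(240,235),b1l=(250,224),b2=(215,232),b2s=(222,242),b3=(325,222),b3s=(317,230),view=(289,228),filt=(359,229),tray=(163,200),lamp=(225,178)).items(): print(n,ht[p[1],p[0]],plane(t,p,20).round())
E
```

```text
cover [ 10 160 155] [ 480. -383.   20.]
dock [ 45   5 108] [ 417. -402.   20.]
bench [ 18 131 146] [564. 137.  20.]
disc [ 36  22 163] [610.  91.  20.]
lip [ 18 116 110] [565. -15.  20.]
stop [ 23 100  92] [663.  -2.  20.]
b1 [ 7 64 52] [433. 137.  20.]
b1l [ 47  12 150] [466. 107.  20.]
b2 [ 72  13 100] [443. 212.  20.]
b2s [ 16 117 100] [413. 191.  20.]
b3 [ 25  51 149] [ 469. -118.   20.]
b3s [ 0  3 84] [445. -94.  20.]
view [45 12 87] [452. -10.  20.]
filt [ 12 133 100] [ 446. -220.   20.]
tray [111 151 118] [543. 369.  20.]
lamp [ 34  22 163] [608. 182.  20.]
```

View pics/topc.png

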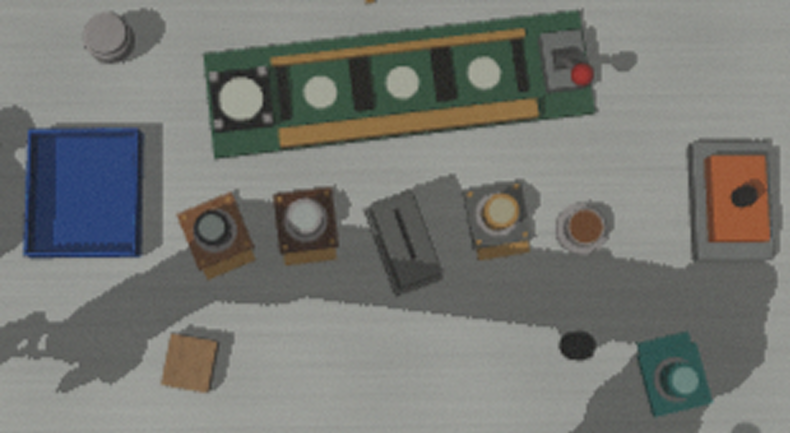

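View pics/sidec.png

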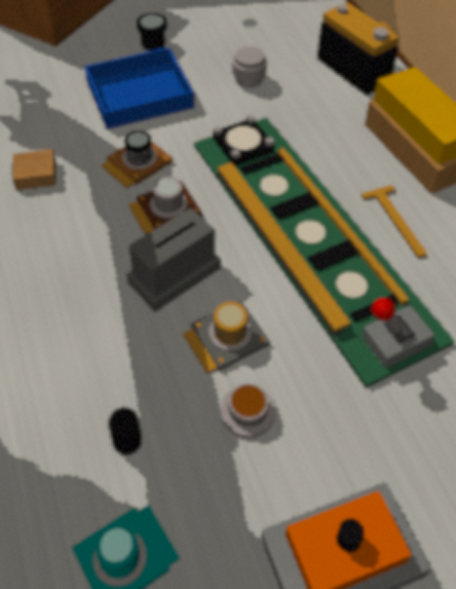

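The counter is as described: all three boards are there (board2 near crop px (210,228), board1 (305,217), board3 (500,212)). The filter is at (585,227), the viewer at (400,240), and the cover sits on its dock at (740,197). The tray is at the left, and the bench with its lever is at the top. I'm moving towards the cover.

Call:
{"op": "move_arm", "data": {
  "deltas": [
    [-0.86, -0.78, 0, -0.047],
    [-0.86, -0.78, 0, -0.047],
    [-0.86, -0.78, 0, -0.047]
  ],
  "fingers": 1
}}

```text
time_s: 0.57
tcp_pos: [253.3, 518.2, 231.6]
orientation: [-3.14, 0.002, 3.134]
contact_force: [-0.1, 0.8, 1.4]
opening: 85.1
grasp_force: 0.0
```

Call:
{"op": "move_arm", "data": {
  "deltas": [
    [-0.7, -1, 0, 0],
    [-0.7, -1, 0, 0],
    [-0.7, -1, 0, 0]
  ]
}}

```text
time_s: 0.95
tcp_pos: [322.6, 418.4, 231.6]
orientation: [-3.141, 0.002, 3.132]
contact_force: [-0.3, 0.5, 0.7]
opening: 85.4
grasp_force: 0.0
```

Call:
{"op": "move_arm", "data": {
  "deltas": [
    [-0.7, -1, 0, 0],
    [-0.7, -1, 0, 0],
    [-0.7, -1, 0, 0]
  ]
}}

```text
time_s: 1.32
tcp_pos: [391.6, 319.0, 231.6]
orientation: [-3.141, 0.001, 3.133]
contact_force: [-0.7, 0.7, 0.2]
opening: 85.5
grasp_force: 0.0
```

Call:
{"op": "move_arm", "data": {
  "deltas": [
    [-0.5, -1, 0, 0],
    [-0.5, -1, 0, 0],
    [-0.5, -1, 0, 0]
  ]
}}

```text
time_s: 1.7
tcp_pos: [440.2, 220.3, 231.5]
orientation: [-3.142, 0.001, 3.136]
contact_force: [-0.6, 1.0, -0.5]
opening: 85.2
grasp_force: 0.0
```

Call:
{"op": "move_arm", "data": {
  "deltas": [
    [-0.2, -1, 0, 0],
    [-0.2, -1, 0, 0]
  ]
}}

```text
time_s: 1.95
tcp_pos: [458.8, 122.8, 231.4]
orientation: [3.141, 0.0, -3.14]
contact_force: [0.9, -0.2, -0.1]
opening: 85.1
grasp_force: 0.0
```

Call:
{"op": "move_arm", "data": {
  "deltas": [
    [-0.1, -1, 0, 0],
    [-0.1, -1, 0, 0]
  ]
}}

```text
time_s: 2.2
tcp_pos: [469.2, 22.2, 231.6]
orientation: [3.141, 0.001, -3.141]
contact_force: [0.4, 0.4, 0.3]
opening: 85.4
grasp_force: 0.0
```

Call:
{"op": "move_arm", "data": {
  "deltas": [
    [-0.1, -1, 0, 0],
    [-0.1, -1, 0, 0]
  ]
}}

```text
time_s: 2.45
tcp_pos: [479.6, -77.9, 231.7]
orientation: [3.141, 0.001, -3.141]
contact_force: [0.7, 1.1, -0.2]
opening: 85.6
grasp_force: 0.0
```

Call:
{"op": "move_arm", "data": {
  "deltas": [
    [0, -1, 0, 0],
    [0, -1, 0, 0]
  ]
}}

```text
time_s: 2.7
tcp_pos: [479.9, -178.1, 231.7]
orientation: [-3.141, 0.001, -3.141]
contact_force: [-0.0, 0.5, -0.5]
opening: 85.5
grasp_force: 0.0
```

```bash
python3 - <<'E'
from lib import *
# measurements from the first, arm-free pictures (calibration via new call)
t=snap("top");s=snap("side")
import pickle
T=dict(t);T["color"]=cv2.imread("pics/top0.png");S=dict(s);S["color"]=cv2.imread("pics/side0.png")
pickle.dump((T,S),open("first.pkl","wb"))
st=env.read_state();print(st["time_s"],st["tcp_pos"].round(1),st["orientation"].round(3),st["joint_positions"].round(2))
W=((0,0,120),(80,60,255))
disc={}
for n,a,b,z in(("bay3",(256,176),(309,208),10),("bay2",(288,172),(328,232),10),("bay1",(320,169),(350,260),10),("lamp",(224,178),(292,184),25)):
    r=9 if n=="lamp" else 8
    A=blob(T,*W,a,r);B=blob(S,*W,b,r)
    print(n,A[1],B[1],plane(T,A[0],z).round(1),plane(S,B[0],z).round(1),[v if np.isscalar(v) else v.round(1) for v in tri(T,A[0],S,B[0])])
O=((5,180,90),(16,255,255))
A=blob(T,(3,120,80),(16,255,255),(420,217),30);B=blob(S,(3,150,80),(16,255,255),(350,395),40)
print("cover top",A[1],B[1],rect(T,A,24+25),rect(S,B,49))
K=((0,0,0),(180,255,50))
A=blob(T,*K,(423,216),9);B=blob(S,*K,(350,391),9);print("knob",A[:2],B[:2],tri(T,A[0],S,B[0]))
B_=((100,100,40),(130,255,255))
A=blob(T,*B_,(163,215),50);B=blob(S,*B_,(238,155),50);print("tray",A[1],rect(T,A,35),B[0])
R=((0,150,80),(6,255,255)),
A=blob(T,*R[0],(358,169),9);B=blob(S,*R[0],(367,272),9);print("ball",A[:2],B[:2],tri(T,A[0],S,B[0]))
E
```

```text
2.8 [ 479.3 -180.4  231.7] [-3.140e+00  1.000e-03  3.137e+00] [-0.37  0.01  0.69  1.81 -0.01  1.32  1.89]
bay3 132 138 [616.8  90.6  10. ] [619.7  90.9  10. ] [array([618. ,  90.3,  10.8]), np.float64(2.7342652021213176)]
bay2 131 158 [627.3  -9.3  10. ] [630.6  -8.4  10. ] [array([628.3,  -9.6,  11.8]), np.float64(2.7741686384022564)]
bay1 129 175 [ 638.  -108.5   10. ] [ 641.6 -108.6   10. ] [array([ 639.5, -108.9,   10.8]), np.float64(3.3877157788370647)]
lamp 217 180 [606.3 184.7  25. ] [608.1 185.1  25. ] [array([607. , 184.4,  25.7]), np.float64(1.5557665465645811)]
cover top 727 2060 (array([ 475.16905674, -393.24981042,   49.        ]), [np.float64(71.72346614324839), np.float64(98.64276909315214)], np.float64(3.0691175763183716)) (array([ 478.26906078, -397.48420013,   49.        ]), [np.float64(109.92717793376329), np.float64(70.56600765207442)], np.float64(-0.007076592216585256))
knob (array([421.02083333, 216.66666667]), np.int32(48)) (array([348.9261745 , 391.60402685]), np.int32(149)) (array([ 477.18855957, -395.21932373,   61.7295198 ]), np.float64(3.2385311906224072))
tray 2127 (array([495.46534882, 368.94061708,  35.        ]), [np.float64(134.28581316134867), np.float64(150.00728846034764)], np.float64(-3.1269624365970237)) [238.01683704 155.32170776]
ball (array([357.5, 169. ]), np.int32(44)) (array([366.25210084, 271.98319328]), np.int32(119)) (array([ 612.17454946, -205.90366174,  104.59621217]), np.float64(3.4175515322890306))
```

Call:
{"op": "move_arm", "data": {
  "deltas": [
    [0.02, -1, 0, 0],
    [0.02, -1, 0, 0]
  ]
}}

```text
time_s: 3.05
tcp_pos: [478.5, -277.0, 231.4]
orientation: [3.142, 0.001, -3.139]
contact_force: [-0.1, 0.1, 0.5]
opening: 85.2
grasp_force: 0.0
```

Call:
{"op": "move_arm", "data": {
  "deltas": [
    [0, -1, 0, 0],
    [0, -1, 0, 0]
  ]
}}

```text
time_s: 3.3
tcp_pos: [479.0, -377.3, 230.8]
orientation: [3.141, 0.0, -3.139]
contact_force: [0.3, 0.3, -0.5]
opening: 85.2
grasp_force: 0.0
```

Call:
{"op": "move_arm", "data": {
  "deltas": [
    [0, -0.15, 0.5, 0],
    [0, -0.15, 1, 0]
  ]
}}

```text
time_s: 3.55
tcp_pos: [479.4, -391.5, 129.6]
orientation: [3.141, 0.001, -3.14]
contact_force: [0.3, 0.5, -0.5]
opening: 85.5
grasp_force: 0.0
```

Call:
{"op": "move_arm", "data": {
  "deltas": [
    [0, 0, 0.4, 0],
    [0, 0, 0.7, 0],
    [0, 0, 0.83, 0],
    [0, 0, 0.83, 0]
  ]
}}

```text
time_s: 4.05
tcp_pos: [477.9, -391.0, 47.5]
orientation: [3.14, -0.001, -3.14]
contact_force: [0.5, -0.3, -0.0]
opening: 85.1
grasp_force: 0.0
```

Call:
{"op": "move_arm", "data": {
  "deltas": [
    [0, 0, 0, 0],
    [0, 0, 0, 0],
    [0, 0, 0, 0],
    [0, 0, 0, 0],
    [0, 0, 0, 0],
    [0, 0, 0, 0]
  ],
  "fingers": 0,
  "newtons": 40
}}

```text
time_s: 4.8
tcp_pos: [477.1, -393.9, 49.3]
orientation: [-3.14, 0.002, 3.141]
contact_force: [-0.3, -0.9, 6.2]
opening: 23.0
grasp_force: 40.1
```

Call:
{"op": "move_arm", "data": {
  "deltas": [
    [0, 0, -0.2, 0],
    [0, 0, -0.6, 0],
    [0, 0, -1, 0],
    [0, 0, -1, 0]
  ]
}}

```text
time_s: 5.3
tcp_pos: [478.1, -394.5, 152.4]
orientation: [-3.139, 0.006, 3.141]
contact_force: [0.7, -0.8, -2.2]
opening: 22.7
grasp_force: 39.4
```

Call:
{"op": "move_arm", "data": {
  "deltas": [
    [0, 0.4, -0.4, 0],
    [0, 1, -0.5, 0],
    [0, 1, -0.5, 0]
  ]
}}

```text
time_s: 5.68
tcp_pos: [478.5, -286.3, 198.1]
orientation: [3.137, 0.001, -3.132]
contact_force: [0.7, -0.1, -1.5]
opening: 22.7
grasp_force: 39.7
```

Call:
{"op": "move_arm", "data": {
  "deltas": [
    [0, 0.5, 0, 0],
    [0, 1, 0, 0]
  ]
}}

```text
time_s: 5.92
tcp_pos: [475.6, -192.3, 197.4]
orientation: [3.142, -0.002, 3.139]
contact_force: [0.4, 0.7, -0.9]
opening: 22.4
grasp_force: 39.8
```

Call:
{"op": "move_arm", "data": {
  "deltas": [
    [0, 0.5, 0, 0],
    [0, 1, 0, 0]
  ]
}}

```text
time_s: 6.18
tcp_pos: [475.8, -91.8, 197.6]
orientation: [3.141, -0.001, 3.14]
contact_force: [1.0, -0.4, -0.9]
opening: 22.7
grasp_force: 39.9
```

Call:
{"op": "move_arm", "data": {
  "deltas": [
    [-0.03, 0.5, 0, 0],
    [-0.05, 1, 0, 0]
  ]
}}

```text
time_s: 6.42
tcp_pos: [481.0, 8.0, 197.6]
orientation: [-3.142, -0.001, 3.14]
contact_force: [0.3, -0.3, -0.9]
opening: 22.9
grasp_force: 39.9
```

Call:
{"op": "move_arm", "data": {
  "deltas": [
    [-0.03, 0.5, 0, 0],
    [-0.05, 1, 0, 0]
  ]
}}

```text
time_s: 6.68
tcp_pos: [486.3, 107.8, 197.5]
orientation: [-3.141, -0.001, 3.14]
contact_force: [-0.5, -0.6, -0.6]
opening: 22.5
grasp_force: 39.9
```

Call:
{"op": "move_arm", "data": {
  "deltas": [
    [-0.03, 0.5, 0, 0],
    [-0.05, 1, 0, 0]
  ]
}}

```text
time_s: 6.92
tcp_pos: [491.5, 207.7, 197.4]
orientation: [-3.141, -0.002, 3.14]
contact_force: [1.0, 0.3, 0.3]
opening: 22.5
grasp_force: 39.9
```

Call:
{"op": "move_arm", "data": {
  "deltas": [
    [-0.02, 0.5, 0, 0],
    [-0.03, 1, 0, 0]
  ]
}}

```text
time_s: 7.18
tcp_pos: [494.7, 307.5, 197.2]
orientation: [-3.14, -0.002, 3.14]
contact_force: [0.6, -0.3, 0.1]
opening: 22.7
grasp_force: 39.9
```

Call:
{"op": "move_arm", "data": {
  "deltas": [
    [0, 0.4, 0, 0],
    [0, 0.6, 0, 0],
    [0, 0.6, 0, 0]
  ]
}}

```text
time_s: 7.55
tcp_pos: [494.5, 367.1, 197.3]
orientation: [-3.14, -0.001, -3.141]
contact_force: [1.0, -0.6, -0.5]
opening: 22.7
grasp_force: 39.9
```

```bash
python3 - <<'E'
from lib import *
import pickle
t=snap("top","t1");s=snap("side","s1")
st=env.read_state();print(st["time_s"],st["tcp_pos"].round(1),st["opening"],st["grasp_force"],st["joint_positions"].round(2),go((495,369,31.5),np.pi))
T,S=pickle.load(open("first.pkl","rb"))
D=((0,0,75),(180,40,140))
# dock and pegs, right part of the view
cv2.imwrite("pics/m1.png",np.vstack([cv2.resize(t["color"][185:255,385:450],None,fx=6,fy=6,interpolation=cv2.INTER_CUBIC)]))
cv2.imwrite("pics/m2.png",cv2.resize(s["color"][340:420,285:405],None,fx=6,fy=6,interpolation=cv2.INTER_CUBIC))
E
```

```text
7.65 [495.7 364.5 198. ] 22.60072803216441 39.888006885303184 [-0.94  0.27  0.32  1.6  -0.08  1.29  0.96] [ 6.9000e-03  4.5400e-02  1.6647e+00 -5.0000e-04]
```

```bash
python3 - <<'E'
import cv2,numpy as np
a=cv2.imread("pics/m1.png");b=cv2.imread("pics/m2.png")
w=780;h=420
c=np.zeros((500,800,3),np.uint8);a=cv2.resize(a,(390,420));b=cv2.resize(b,(400,267))
c[:420,:390]=a;c[:267,395:795]=b;cv2.imwrite("pics/m3.png",c)
E
```

```text
(no output)
```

View pics/m3.png

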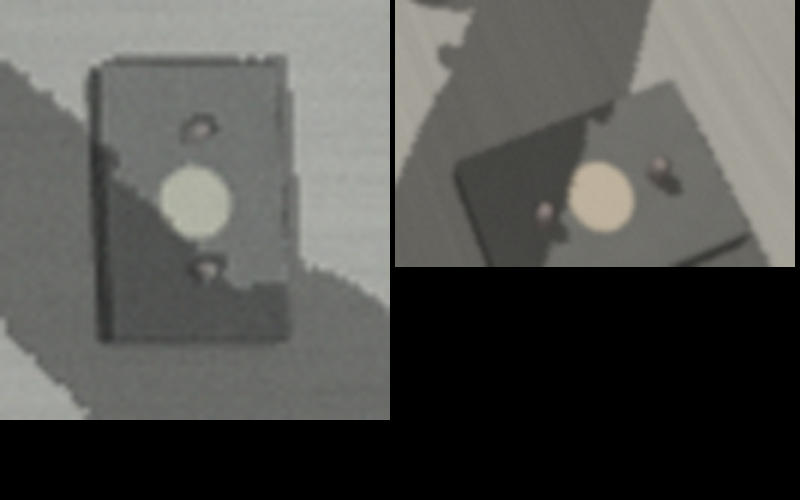

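The dock is clear, with a white disc at its centre (crop px (195,201)) and pegs at about (198,128) and (208,268). Now I'll lower the cover into the tray.

Call:
{"op": "move_arm", "data": {
  "deltas": [
    [0.01, 0.04, 0.5, 0],
    [0.01, 0.04, 1, 0],
    [0.01, 0.04, 1, 0]
  ]
}}

```text
time_s: 8.02
tcp_pos: [491.9, 366.6, 94.6]
orientation: [-3.135, -0.006, 3.138]
contact_force: [-0.6, 0.2, -1.6]
opening: 22.4
grasp_force: 39.9
```

Call:
{"op": "move_arm", "data": {
  "deltas": [
    [0, 0, 0.3, 0],
    [0, 0, 0.5, 0],
    [0, 0, 0.62, 0],
    [0, 0, 0.67, 0],
    [0, 0, 0.67, 0]
  ]
}}

```text
time_s: 8.65
tcp_pos: [494.2, 371.1, 31.7]
orientation: [3.141, 0.0, 3.141]
contact_force: [1.1, -0.2, -0.8]
opening: 22.8
grasp_force: 39.9
```

Call:
{"op": "move_arm", "data": {
  "deltas": [
    [0, 0, 0, 0],
    [0, 0, 0, 0],
    [0, 0, 0, 0]
  ],
  "fingers": 0.5
}}

```text
time_s: 9.02
tcp_pos: [494.2, 371.2, 31.8]
orientation: [3.141, 0.001, 3.141]
contact_force: [-0.3, -0.4, 0.1]
opening: 42.8
grasp_force: 0.0
```

Call:
{"op": "move_arm", "data": {
  "deltas": [
    [0, 0, -0.3, 0],
    [0, 0, -0.8, 0],
    [0, 0, -1, 0]
  ]
}}

```text
time_s: 9.4
tcp_pos: [495.5, 372.0, 134.8]
orientation: [3.138, 0.004, 3.141]
contact_force: [-0.2, 0.1, 0.4]
opening: 42.6
grasp_force: 0.0
```

Call:
{"op": "move_arm", "data": {
  "deltas": [
    [0, 0.5, -0.6, 0],
    [0, 1, -1, 0],
    [0, 1, -1, 0]
  ],
  "fingers": 1
}}

```text
time_s: 9.78
tcp_pos: [493.0, 475.8, 234.1]
orientation: [3.137, 0.002, -3.137]
contact_force: [0.2, 0.2, -0.3]
opening: 85.9
grasp_force: 0.0
```

```bash
python3 - <<'E'
from lib import *
t=snap("top","t2");s=snap("side","s2")
st=env.read_state();print(st["time_s"],st["tcp_pos"].round(1))
A=blob(t,(3,120,80),(16,255,255),(163,215),25);B=blob(s,(3,120,80),(16,255,255),(238,152),25)
print("cover",A and (A[1],rect(t,A,29)),B and (B[1],rect(s,B,29)))
W=((0,0,120),(80,60,255))
A=blob(t,*W,(417.5,218.5),8);B=blob(s,*W,(347,399),12)
print("dock",A[1],B[1],tri(t,A[0],s,B[0]),plane(t,A[0],25),plane(s,B[0],25))
for a,b in(((418,206.3),(364.2,389.8)),((419.7,229.7),(330,403.3))):print("peg",tri(t,a,s,b))
# boards/filter/viewer crop for looking at: contours by dark saturation
cv2.imwrite("pics/m4.png",cv2.resize(t["color"][200:255,190:380],None,fx=4.2,fy=4.2,interpolation=cv2.INTER_CUBIC))
cv2.imwrite("pics/m5.png",cv2.resize(s["color"][160:350,195:335],None,fx=3.1,fy=3.1,interpolation=cv2.INTER_CUBIC))
E
```

```text
9.875 [493.3 473.7 232.3]
cover (np.int32(662), (array([492.9076859 , 368.82622253,  29.        ]), [np.float64(65.72496943545113), np.float64(96.35766987669084)], np.float64(-3.1231149022366695))) (np.int32(498), (array([494.96441876, 362.35056458,  29.        ]), [np.float64(108.42028662602382), np.float64(85.60963947459994)], np.float64(-0.00800663629730449)))
dock 134 380 (array([ 477.00235438, -395.65410297,   25.85848636]), np.float64(2.916445148394552)) [ 475.68241379 -395.53660626   25.        ] [ 478.6990397  -395.69998535   25.        ]
peg (array([ 511.49576215, -396.72840908,   38.72127536]), np.float64(2.9827164415448753))
peg (array([ 441.25762111, -395.87950877,   41.86063611]), np.float64(3.8331237908452427))
```

View pics/m4.png

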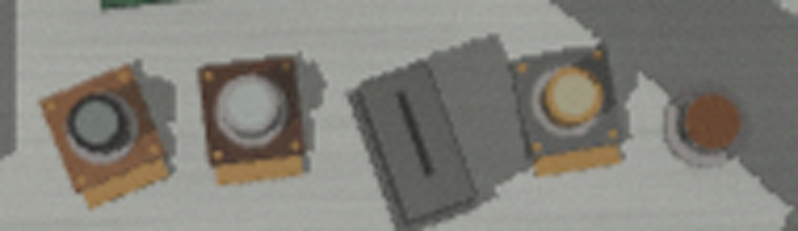

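View pics/m5.png

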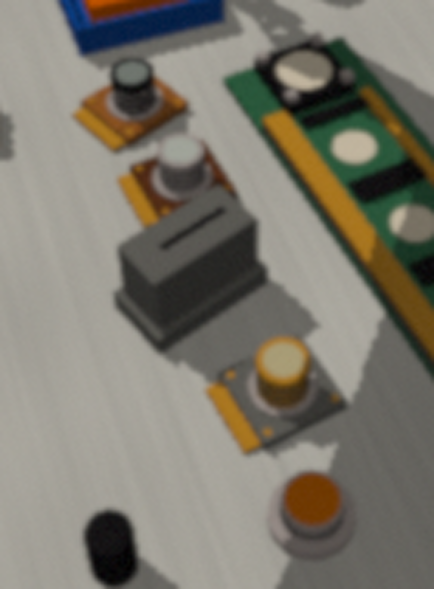

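```bash
cat > obj.py <<'E'
from lib import *
def tc(p):return (190+p[0]/4.2,200+p[1]/4.2)
def sc(p):return (195+p[0]/3.1,160+p[1]/3.1)
if __name__=="__main__":
    t=snap("top");s=snap("side")
    for n,a,b in(("b2",(97,122),(132,73)),("b1",(251,105),(182,152)),("b3",(575,96),(283,362)),("filter",(712,121),(311,499)),("viewer",(416,133),(195,227.5))):
        p,e=tri(t,tc(a),s,sc(b));print(n,p.round(1),round(e,1))
    A=blob(t,(3,120,60),(20,255,255),tc((712,121)),9);B=blob(s,(3,150,60),(20,255,255),sc((311,499)),12);print("filt",A[1],B[1],tri(t,A[0],s,B[0]))
    for n,a,b,z in(("b1top",(198,68),(300,55),10),("b1bot",(218,185),(304,175),2),("b2top",(40,102),(128,65),10),("b2bot",(92,208),(168,178),2),("b3top",(512,60),(603,45),10),("b3bot",(537,177),(622,163),2),("slot",(432,175),(400,92),80)):
        P,Q=plane(t,tc(a),z),plane(t,tc(b),z);d=Q-P;print(n,P.round(1),Q.round(1),round(np.hypot(*d[:2]),1),"ang",round(np.arctan2(d[1],d[0]),3))
    P,Q=plane(s,sc((162,247)),80),plane(s,sc((228,208)),80);d=Q-P;print("slot side",np.arctan2(d[1],d[0]),np.hypot(*d[:2]))
E
python3 obj.py
```

```text
b2 [451.8 214.4  46.1] 4.5
b1 [463.  106.8  44.1] 5.6
b3 [ 465.5 -120.8   45.6] 4.7
filter [ 447.6 -220.1   29. ] 3.4
viewer [437.8  -6.4  81.6] 5.6
filt 104 222 (array([ 448.40756793, -219.0657516 ,   28.07251872]), np.float64(3.2219848125126167))
b1top [491.6 146.3  10. ] [500.1  72.5  10. ] 74.2 ang -1.456
b1bot [407.6 132.7   2. ] [413.9  70.8   2. ] 62.2 ang -1.47
b2top [468.5 259.8  10. ] [494.5 196.7  10. ] 68.2 ang -1.18
b2bot [392.4 223.1   2. ] [413.2 168.6   2. ] 58.3 ang -1.207
b3top [494.3 -80.8  10. ] [ 504.4 -147.3   10. ] 67.2 ang -1.42
b3bot [410.  -97.2   2. ] [ 419.2 -159.     2. ] 62.5 ang -1.423
slot [406.5 -16.3  80. ] [463.5   4.3  80. ] 60.6 ang 0.346
slot side 0.3041412842865236 62.40769728656644
```

Call:
{"op": "move_arm", "data": {
  "deltas": [
    [0.05, -0.5, 0, 0],
    [0.11, -0.96, 0, 0]
  ]
}}

```text
time_s: 10.22
tcp_pos: [482.7, 371.4, 229.3]
orientation: [-3.139, -0.002, 3.139]
contact_force: [1.4, -0.3, 0.4]
opening: 85.3
grasp_force: 0.0
```

Call:
{"op": "move_arm", "data": {
  "deltas": [
    [0.05, -0.5, 0, 0],
    [0.11, -0.96, 0, 0]
  ]
}}

```text
time_s: 10.48
tcp_pos: [471.3, 274.9, 229.8]
orientation: [-3.14, -0.002, 3.138]
contact_force: [0.9, 0.7, -0.2]
opening: 85.6
grasp_force: 0.0
```

Call:
{"op": "move_arm", "data": {
  "deltas": [
    [0.05, -0.5, 0, 0],
    [0.11, -0.96, 0, 0]
  ]
}}

```text
time_s: 10.72
tcp_pos: [459.8, 179.2, 229.8]
orientation: [-3.141, -0.002, 3.138]
contact_force: [1.3, -0.5, 0.7]
opening: 85.4
grasp_force: 0.0
```

Call:
{"op": "move_arm", "data": {
  "deltas": [
    [0.05, -0.5, 0, 0],
    [0.11, -0.96, 0, 0]
  ]
}}

```text
time_s: 10.98
tcp_pos: [448.3, 83.5, 229.8]
orientation: [-3.141, -0.002, 3.139]
contact_force: [0.1, 0.2, 0.1]
opening: 85.4
grasp_force: 0.0
```

Call:
{"op": "move_arm", "data": {
  "deltas": [
    [0.05, -0.5, 0.5, -0.0525],
    [0.11, -0.96, 0.9, -0.0525],
    [0.11, -0.96, 0.9, -0.0525],
    [0.11, -0.96, 0.9, -0.0525]
  ]
}}

```text
time_s: 11.48
tcp_pos: [437.8, -9.5, 140.6]
orientation: [3.141, -0.001, -2.815]
contact_force: [-0.5, -0.1, -0.6]
opening: 85.4
grasp_force: 0.0
```

```bash
python3 - <<'E'
from lib import *
t=snap("top","t3");s=snap("side","s3")
st=env.read_state();print(st["time_s"],st["tcp_pos"].round(1),st["orientation"].round(3),st["joint_positions"].round(2),go((438,-6.4,35),np.pi+.33))
E
```

```text
11.575 [439.3  -8.1 141.9] [ 3.141e+00  1.000e-03 -2.812e+00] [-0.7  -0.1   0.63  2.08  0.07  1.14  1.8 ] [ 0.0065  0.0198  1.0689 -0.    ]
```

Call:
{"op": "move_arm", "data": {
  "deltas": [
    [0, 0.02, 0.4, 0],
    [0, 0.02, 0.8, 0],
    [0, 0.02, 1, 0]
  ]
}}

```text
time_s: 11.95
tcp_pos: [437.8, -5.7, 40.2]
orientation: [3.142, -0.001, -2.81]
contact_force: [-0.1, -0.1, -0.1]
opening: 85.7
grasp_force: 0.0
```

Call:
{"op": "move_arm", "data": {
  "deltas": [
    [0, 0, 0.06, 0],
    [0, 0, 0.06, 0]
  ]
}}

```text
time_s: 12.2
tcp_pos: [438.9, -6.4, 35.9]
orientation: [-3.141, 0.001, -2.811]
contact_force: [0.7, 0.1, 0.2]
opening: 85.6
grasp_force: 0.0
```

Call:
{"op": "move_arm", "data": {
  "deltas": [
    [0, 0, 0, 0],
    [0, 0, 0, 0],
    [0, 0, 0, 0],
    [0, 0, 0, 0],
    [0, 0, 0, 0]
  ],
  "fingers": 0,
  "newtons": 50
}}

```text
time_s: 12.82
tcp_pos: [439.0, -6.1, 36.4]
orientation: [3.14, 0.002, -2.812]
contact_force: [-1.4, 2.5, 5.8]
opening: 49.5
grasp_force: 52.7
```

Call:
{"op": "move_arm", "data": {
  "deltas": [
    [0, 0, -0.2, 0],
    [0, 0, -0.6, 0],
    [0, 0, -1, 0],
    [0, 0, -1, 0]
  ]
}}

```text
time_s: 13.32
tcp_pos: [440.4, -6.9, 138.0]
orientation: [3.141, 0.007, -2.812]
contact_force: [0.6, 0.2, -3.3]
opening: 49.4
grasp_force: 53.3
```

```bash
python3 - <<'E'
from lib import *
st=env.read_state();print(st["time_s"],st["tcp_pos"].round(1),st["orientation"].round(3),st["opening"],st["joint_positions"].round(2),go((477,-395.6,135),np.pi-.01))
E
```

```text
13.325 [440.4  -6.9 138. ] [ 3.141  0.007 -2.812] 49.38093292324097 [-0.72 -0.1   0.65  2.09  0.07  1.13  1.8 ] [ 0.9106 -3.7969  0.0301  0.054 ]
```

Call:
{"op": "move_arm", "data": {
  "deltas": [
    [0.11, -0.5, 0, 0.027],
    [0.23, -0.98, 0, 0.054],
    [0.23, -0.98, 0, 0.054],
    [0.23, -0.98, 0, 0.054]
  ]
}}

```text
time_s: 13.82
tcp_pos: [447.0, -106.8, 134.0]
orientation: [3.141, -0.002, 3.132]
contact_force: [-0.0, 0.9, -3.6]
opening: 49.2
grasp_force: 53.7
```

Call:
{"op": "move_arm", "data": {
  "deltas": [
    [-0.05, -0.5, 0, 0],
    [-0.09, -0.96, 0, 0]
  ]
}}

```text
time_s: 14.08
tcp_pos: [456.4, -202.3, 134.6]
orientation: [3.141, -0.0, 3.137]
contact_force: [0.3, -0.1, -3.4]
opening: 49.5
grasp_force: 54.1
```

Call:
{"op": "move_arm", "data": {
  "deltas": [
    [-0.05, -0.5, 0, 0],
    [-0.09, -0.96, 0, 0]
  ]
}}

```text
time_s: 14.32
tcp_pos: [464.9, -298.8, 134.4]
orientation: [3.14, -0.001, 3.136]
contact_force: [0.4, 0.6, -2.3]
opening: 49.4
grasp_force: 54.1
```

Call:
{"op": "move_arm", "data": {
  "deltas": [
    [-0.05, -0.5, 0, 0],
    [-0.09, -0.96, 0, 0],
    [-0.09, -0.96, 0, 0]
  ]
}}

```text
time_s: 14.7
tcp_pos: [470.7, -398.3, 133.9]
orientation: [-3.139, -0.003, 3.129]
contact_force: [-1.5, 0.4, -2.3]
opening: 48.9
grasp_force: 54.4
```

```bash
python3 - <<'E'
from lib import *
t=snap("top","t4");s=snap("side","s4")
st=env.read_state();print(st["time_s"],st["tcp_pos"].round(1),st["orientation"].round(3),st["opening"],st["joint_positions"].round(2),go((477,-395.6,82),np.pi-.01))
c=np.zeros((420,800,3),np.uint8)
a=cv2.resize(t["color"][180:260,380:460],None,fx=5,fy=5,interpolation=cv2.INTER_CUBIC);b=cv2.resize(s["color"][320:420,290:390],None,fx=4,fy=4,interpolation=cv2.INTER_CUBIC)
c[:400,:400]=a;c[:400,400:]=b;cv2.imwrite("pics/m6.png",c)
E
```

```text
14.8 [ 472.3 -393.9  133.8] [ 3.139e+00 -2.000e-03  3.133e+00] 49.30039464633565 [-0.07  0.43  0.92  1.69 -0.37  1.21  2.5 ] [-4.70e-02 -1.62e-02  5.18e-01  2.00e-04]
```

View pics/m6.png

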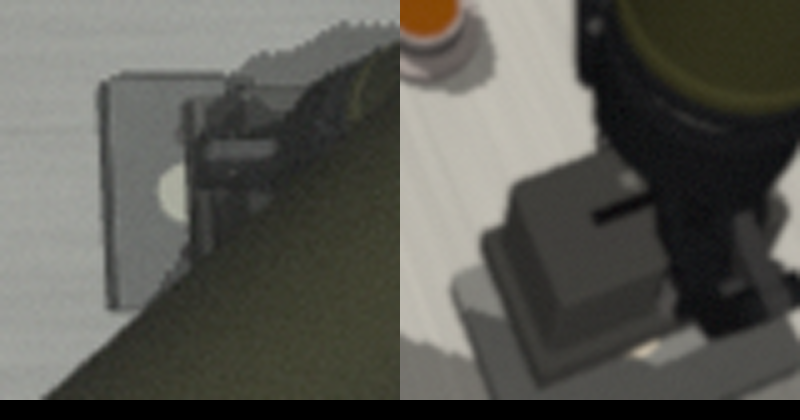

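Call:
{"op": "move_arm", "data": {
  "deltas": [
    [-0.06, -0.02, 0.2, 0],
    [-0.06, -0.02, 0.45, 0],
    [-0.06, -0.02, 0.48, 0],
    [-0.06, -0.02, 0.48, 0]
  ]
}}

```text
time_s: 15.3
tcp_pos: [478.7, -396.6, 87.0]
orientation: [3.141, -0.0, 3.133]
contact_force: [-0.7, -0.2, -2.4]
opening: 49.6
grasp_force: 54.4
```

```bash
python3 - <<'E'
from lib import *
st=env.read_state();print(st["tcp_pos"].round(1),st["orientation"].round(3),go((478,-395.6,62),np.pi-.01))
s=snap("side","s5");import pickle;T,S=pickle.load(open("first.pkl","rb"))
s4=dict(S)
for p in((482,235),(540,372)):
    q=(290+(p[0]-400)/4,320+p[1]/4);print(plane(s4,q,117.4).round(1),plane(s4,q,97.4).round(1))
E
```

```text
[ 478.7 -396.6   87. ] [ 3.141 -0.     3.133] [7.100e-03 9.800e-03 2.499e-01 2.000e-04]
[ 412.7 -367.9  117.4] [ 416.8 -361.7   97.4]
[ 412.6 -424.6  117.4] [ 416.6 -420.1   97.4]
```

Call:
{"op": "move_arm", "data": {
  "deltas": [
    [0, 0.01, 0.07, 0],
    [0, 0.01, 0.1, 0],
    [0, 0.01, 0.13, 0],
    [0, 0.01, 0.13, 0]
  ]
}}

```text
time_s: 15.85
tcp_pos: [479.4, -396.8, 74.7]
orientation: [-3.141, 0.002, 3.132]
contact_force: [2.9, -0.7, -2.1]
opening: 49.4
grasp_force: 54.8
```

Call:
{"op": "move_arm", "data": {
  "deltas": [
    [-0.02, 0.01, 0, 0],
    [-0.02, 0.01, 0.04, 0],
    [-0.02, 0.01, 0.08, 0],
    [-0.02, 0.01, 0.12, 0],
    [-0.02, 0.01, 0.14, 0],
    [-0.02, 0.01, 0.14, 0]
  ]
}}

```text
time_s: 16.6
tcp_pos: [480.8, -395.5, 61.5]
orientation: [3.141, 0.001, 3.132]
contact_force: [0.3, 3.5, 7.2]
opening: 50.0
grasp_force: 55.4
```

Call:
{"op": "move_arm", "data": {
  "deltas": [
    [0, 0, 0, 0],
    [0, 0, 0, 0],
    [0, 0, 0, 0]
  ],
  "fingers": 1
}}

```text
time_s: 16.98
tcp_pos: [479.6, -395.7, 60.0]
orientation: [3.141, -0.001, 3.131]
contact_force: [0.1, 0.9, -0.2]
opening: 85.5
grasp_force: 0.0
```

Call:
{"op": "move_arm", "data": {
  "deltas": [
    [0, 0, -0.2, 0],
    [0, 0, -0.6, 0],
    [0, 0, -1, 0]
  ]
}}

```text
time_s: 17.35
tcp_pos: [480.0, -396.0, 162.6]
orientation: [-3.141, 0.0, 3.131]
contact_force: [0.6, -0.7, 0.6]
opening: 85.7
grasp_force: 0.0
```

Call:
{"op": "move_arm", "data": {
  "deltas": [
    [0, 0.5, -0.3, 0],
    [0, 1, -0.6, 0],
    [0, 1, -0.6, 0]
  ]
}}

```text
time_s: 17.73
tcp_pos: [484.4, -291.5, 223.6]
orientation: [3.139, 0.006, 3.14]
contact_force: [-0.4, 0.6, 0.7]
opening: 85.4
grasp_force: 0.0
```

Call:
{"op": "move_arm", "data": {
  "deltas": [
    [0, 0.5, 0, 0],
    [0, 1, 0, 0],
    [0, 1, 0, 0]
  ]
}}

```text
time_s: 18.1
tcp_pos: [482.8, -192.1, 220.5]
orientation: [3.139, 0.001, 3.138]
contact_force: [1.0, 0.2, 1.1]
opening: 85.3
grasp_force: 0.0
```

```bash
python3 - <<'E'
from lib import *
t=snap("top","t6");s=snap("side","s6")
st=env.read_state();print(st["time_s"],st["tcp_pos"].round(1),st["orientation"].round(3))
A=blob(t,(3,120,60),(20,255,255),(359,229),12);B=blob(s,(3,150,60),(20,255,255),(295,321),15);print("filt",A and A[:2],B and B[:2])
if A and B: print(tri(t,A[0],s,B[0]))
if B: print(plane(s,B[0],28))
c=np.zeros((480,800,3),np.uint8)
a=cv2.resize(t["color"][190:250,385:445],None,fx=6,fy=6,interpolation=cv2.INTER_CUBIC);b=cv2.resize(s["color"][300:420,280:390],None,fx=4,fy=4,interpolation=cv2.INTER_CUBIC)
c[:360,:360]=a;c[:480,360:800]=b;cv2.imwrite("pics/m7.png",c)
E
```

```text
18.2 [ 482.  -196.7  220.8] [-3.141e+00  1.000e-03  3.131e+00]
filt (array([359.11650485, 228.53398058]), np.int32(103)) (array([295.415, 320.71 ]), np.int32(200))
(array([ 448.39570786, -219.08870533,   27.92620913]), np.float64(3.08113736035573))
[ 449.93048192 -219.28555463   28.        ]
```

View pics/m7.png

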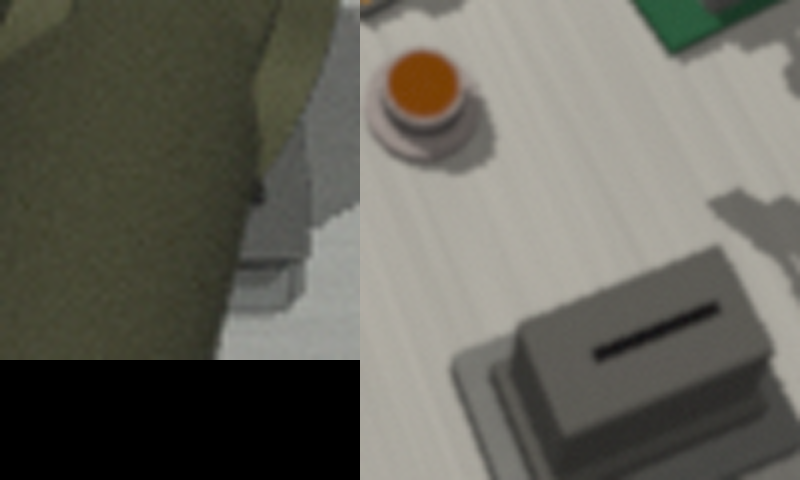

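Call:
{"op": "move_arm", "data": {
  "deltas": [
    [0.34, -0.22, 0.5, 0],
    [0.34, -0.22, 1, 0],
    [0.34, -0.22, 1, 0]
  ]
}}

```text
time_s: 18.58
tcp_pos: [444.3, -219.0, 117.9]
orientation: [-3.141, -0.007, 3.126]
contact_force: [0.5, 0.1, 1.0]
opening: 85.5
grasp_force: 0.0
```

Call:
{"op": "move_arm", "data": {
  "deltas": [
    [0, 0, 0.5, 0],
    [0, 0, 0.9, 0],
    [0, 0, 0.9, 0]
  ]
}}

```text
time_s: 18.95
tcp_pos: [447.1, -218.1, 30.0]
orientation: [-3.141, -0.004, 3.131]
contact_force: [0.3, 0.1, 1.1]
opening: 85.5
grasp_force: 0.0
```

```bash
python3 - <<'E'
from lib import *
st=env.read_state();print(st["tcp_pos"].round(1),go((448.4,-219.3,8)),st["joint_positions"].round(2))
import pickle;T,S=pickle.load(open("first.pkl","rb"));print(plane(S,(354.25,382.75),105))
E
```

```text
[ 447.1 -218.1   30. ] [-0.0129 -0.012   0.2198  0.    ] [-0.44  0.3   0.94  2.06 -0.3   0.93  2.22]
[ 482.03788299 -396.78050826  105.        ]
```

Call:
{"op": "move_arm", "data": {
  "deltas": [
    [-0.01, -0.01, 0.15, 0],
    [-0.01, -0.01, 0.22, 0],
    [-0.01, -0.01, 0.22, 0]
  ]
}}

```text
time_s: 19.32
tcp_pos: [449.3, -218.3, 8.7]
orientation: [3.141, 0.001, 3.132]
contact_force: [0.0, 0.7, 0.4]
opening: 85.5
grasp_force: 0.0
```

Call:
{"op": "move_arm", "data": {
  "deltas": [
    [0, 0, 0, 0],
    [0, 0, 0, 0],
    [0, 0, 0, 0],
    [0, 0, 0, 0],
    [0, 0, 0, 0]
  ],
  "fingers": 0,
  "newtons": 35
}}

```text
time_s: 19.95
tcp_pos: [449.4, -218.3, 8.9]
orientation: [3.141, 0.001, 3.132]
contact_force: [-1.4, 1.7, 5.1]
opening: 42.6
grasp_force: 35.3
```

Call:
{"op": "move_arm", "data": {
  "deltas": [
    [0, 0, -0.2, 0],
    [0, 0, -0.6, 0],
    [0, 0, -1, 0],
    [0, 0, -1, 0]
  ]
}}

```text
time_s: 20.45
tcp_pos: [451.2, -219.0, 110.9]
orientation: [3.142, 0.006, 3.132]
contact_force: [0.6, 0.4, -1.1]
opening: 42.9
grasp_force: 35.9
```

Call:
{"op": "move_arm", "data": {
  "deltas": [
    [-0.1, 0.3, -0.4, -0.0188],
    [-0.31, 0.8, -0.6, -0.0188],
    [-0.31, 0.8, -0.6, -0.0188]
  ]
}}

```text
time_s: 20.82
tcp_pos: [483.0, -133.6, 168.7]
orientation: [3.14, 0.002, -3.025]
contact_force: [0.0, 0.1, -1.3]
opening: 42.4
grasp_force: 36.1
```

Call:
{"op": "move_arm", "data": {
  "deltas": [
    [-0.2, 0.38, 0, 0],
    [-0.4, 0.77, 0, 0]
  ]
}}

```text
time_s: 21.08
tcp_pos: [511.6, -57.7, 167.1]
orientation: [3.141, -0.002, -3.036]
contact_force: [0.7, 0.0, 0.4]
opening: 42.8
grasp_force: 36.1
```

Call:
{"op": "move_arm", "data": {
  "deltas": [
    [-0.2, 0.38, 0, 0],
    [-0.4, 0.77, 0, 0]
  ]
}}

```text
time_s: 21.32
tcp_pos: [543.2, 23.5, 166.8]
orientation: [-3.141, -0.002, -3.034]
contact_force: [0.4, -0.4, -0.1]
opening: 42.5
grasp_force: 36.1
```

Call:
{"op": "move_arm", "data": {
  "deltas": [
    [-0.2, 0.38, 0, 0],
    [-0.4, 0.77, 0, 0]
  ]
}}

```text
time_s: 21.58
tcp_pos: [574.8, 104.2, 166.6]
orientation: [-3.141, -0.002, -3.034]
contact_force: [-0.4, -1.4, 0.2]
opening: 42.5
grasp_force: 36.1
```

Call:
{"op": "move_arm", "data": {
  "deltas": [
    [-0.2, 0.38, 0, 0],
    [-0.4, 0.77, 0, 0],
    [-0.4, 0.77, 0, 0]
  ]
}}

```text
time_s: 21.95
tcp_pos: [605.9, 188.9, 165.5]
orientation: [-3.141, -0.003, -3.027]
contact_force: [0.0, -0.8, -1.4]
opening: 42.8
grasp_force: 36.1
```

```bash
python3 - <<'E'
from lib import *
st=env.read_state();print(st["time_s"],st["tcp_pos"].round(1),st["orientation"].round(3),st["opening"],go((608,184.6,45),np.pi+.108),st["joint_positions"].round(2))
E
```

```text
21.95 [605.9 188.9 165.5] [-3.141e+00 -3.000e-03 -3.027e+00] 42.828532421455854 [-1.6100e-02 -4.5400e-02  1.2052e+00  1.0000e-03] [-0.91  0.39  0.73  1.6  -0.27  1.26  1.55]
```

Call:
{"op": "move_arm", "data": {
  "deltas": [
    [-0.01, 0, 0.4, 0],
    [-0.01, 0, 0.8, 0],
    [-0.01, 0, 1, 0],
    [-0.01, 0, 1, 0],
    [-0.01, 0, 1, 0]
  ]
}}

```text
time_s: 22.58
tcp_pos: [608.7, 184.7, 69.7]
orientation: [3.141, 0.002, -3.034]
contact_force: [0.5, -0.3, -0.3]
opening: 42.7
grasp_force: 36.1
```

```bash
python3 - <<'E'
from lib import *
st=env.read_state();print(st["time_s"],st["tcp_pos"].round(1),st["orientation"].round(3),st["opening"],go((608,184.6,34.5),np.pi+.108))
E
```

```text
22.575 [608.7 184.7  69.7] [ 3.141e+00  2.000e-03 -3.034e+00] 42.740825840352784 [ 0.0067 -0.0004  0.3525 -0.    ]
```

Call:
{"op": "move_arm", "data": {
  "deltas": [
    [0.005, 0, 0.15, 0],
    [0.005, 0, 0.25, 0],
    [0.005, 0, 0.3, 0],
    [0.005, 0, 0.34, 0],
    [0.005, 0, 0.34, 0]
  ]
}}

```text
time_s: 23.2
tcp_pos: [607.2, 184.9, 34.4]
orientation: [3.142, 0.0, -3.033]
contact_force: [0.4, -0.2, -0.4]
opening: 42.7
grasp_force: 36.2
```

```bash
python3 - <<'E'
from lib import *
st=env.read_state();print(st["time_s"],st["tcp_pos"].round(1),st["contact_force"].round(1),st["opening"])
s=snap("side","s8");t=snap("top","t8")
A=blob(t,(3,120,60),(20,255,255),(225,178),14);B=blob(s,(3,150,60),(20,255,255),(292,180),15);print("filt",A and A[:2],B and B[:2], B and plane(s,B[0],53))
E
```

```text
23.2 [607.2 184.9  34.4] [ 0.4 -0.2 -0.4] 42.68504014347488
filt None (array([290.33333333, 174.45833333]), np.int32(48)) [603.45258959 189.94516362  53.        ]
```

Call:
{"op": "move_arm", "data": {
  "deltas": [
    [0, 0, 0, 0],
    [0, 0, 0, 0],
    [0, 0, 0, 0]
  ],
  "fingers": 1
}}

```text
time_s: 23.68
tcp_pos: [607.2, 185.0, 34.5]
orientation: [3.141, 0.0, -3.033]
contact_force: [-0.4, -0.6, 0.1]
opening: 85.4
grasp_force: 0.0
```

Call:
{"op": "move_arm", "data": {
  "deltas": [
    [0, 0, -0.2, 0],
    [0, 0, -0.6, 0],
    [0, 0, -1, 0]
  ]
}}

```text
time_s: 24.05
tcp_pos: [607.3, 184.8, 136.8]
orientation: [3.141, 0.001, -3.034]
contact_force: [0.4, 0.8, 0.1]
opening: 85.5
grasp_force: 0.0
```

Call:
{"op": "move_arm", "data": {
  "deltas": [
    [0.3, 0.4, -0.3, 0],
    [0.6, 1, -0.6, 0],
    [0.6, 1, -0.6, 0]
  ]
}}

```text
time_s: 24.42
tcp_pos: [535.0, 283.6, 197.8]
orientation: [3.136, 0.003, -3.026]
contact_force: [0.2, 0.0, 0.3]
opening: 85.2
grasp_force: 0.0
```

```bash
python3 - <<'E'
from lib import *
st=env.read_state();print(st["time_s"],st["tcp_pos"].round(1))
s=snap("side","s9");t=snap("top","t9")
A=blob(t,(3,120,60),(20,255,255),(225,178),14);B=blob(s,(3,150,60),(20,255,255),(292,180),15)
print("filt",A and A[:2],B and B[:2], B and plane(s,B[0],53)); print(tri(t,A[0],s,B[0]) if A and B else 0)
c=np.zeros((600,800,3),np.uint8)
a=cv2.resize(t["color"][200:255,190:350],None,fx=5,fy=5,interpolation=cv2.INTER_CUBIC);b=cv2.resize(s["color"][160:315,195:335],(int(140*2.1),int(155*2.1)),interpolation=cv2.INTER_CUBIC)
c[:275,:800]=a;c[275:,:294]=b[:325];cv2.imwrite("pics/m8.png",c)
# barrel tops: bright/dark masks
for n,lo,hi,a,b in(("b1",(0,0,105),(180,70,255),(249.8,225),(253.7,209)),("b3",(12,60,100),(40,255,255),(326.9,222.9),(286.3,276.8))):
    A=blob(t,lo,hi,a,9);B=blob(s,lo,hi,b,9);print(n,A[:2],B[:2],tri(t,A[0],s,B[0]))
E
```

```text
24.425 [535.  283.6 197.8]
filt (array([223.47706422, 176.50458716]), np.int32(109)) (array([292.7721519 , 175.48101266]), np.int32(79)) [608.27753285 183.43716534  53.        ]
(array([606.74042585, 183.44882704,  53.00571394]), np.float64(2.9364069697120723))
b1 (array([248.37688442, 225.42211055]), np.int32(199)) (array([252.69767442, 207.05813953]), np.int32(172)) (array([461.49557899, 110.66944324,  48.33123956]), np.float64(6.024699530283356))
b3 (array([326.375     , 222.51041667]), np.int32(96)) (array([285.99568966, 276.04741379]), np.int32(232)) (array([ 465.98131516, -119.12789824,   46.10846313]), np.float64(3.678160325518536))
```

View pics/m8.png

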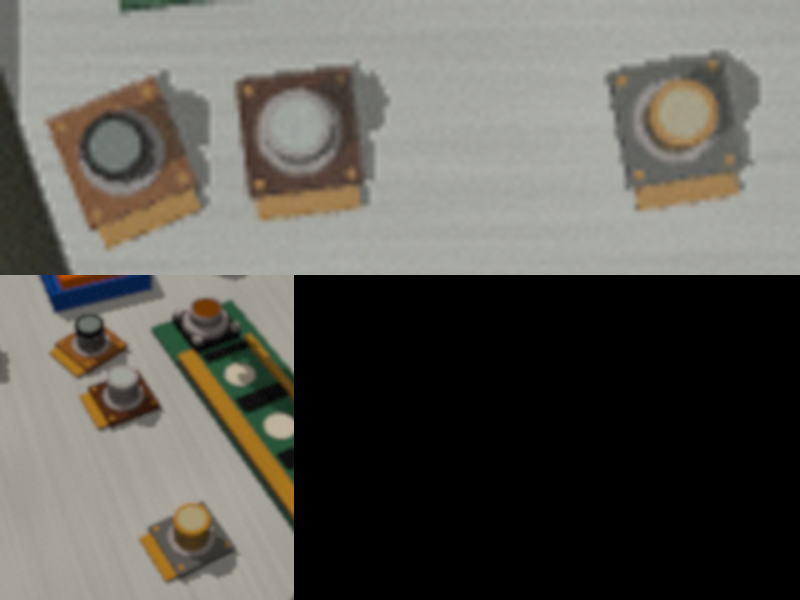

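```bash
python3 - <<'E'
from lib import *
import pickle;T,S=pickle.load(open("first.pkl","rb"))
st=env.read_state()
f=lambda p:plane(T,(190+p[0]/5,200+p[1]/5),11)
for n,q in dict(b2=[(60,125),(148,90),(97,215),(183,180)],b1=[(247,90),(340,77),(260,185),(350,172)],b3=[(621,80),(712,63),(640,173),(729,158)]).items():
    P=np.array([f(p) for p in q]);u=(P[0]+P[1]-P[2]-P[3]);v=P[0]+P[2]-P[1]-P[3];print(n,P.mean(0).round(1),"yaw",round(np.arctan2(u[1],u[0]),3),round(np.arctan2(-v[0],v[1]),3),[round(np.linalg.norm(P[i]-P[j]),1) for i,j in((0,1),(2,3),(0,2),(1,3))])
print(plane(T,(212.6,229.2),46))
print(go((451.5,214.4,120),np.pi+.375))
E
```

```text
b2 [449.  214.8  11. ] yaw 0.38 0.373 [np.float64(56.8), np.float64(55.4), np.float64(59.1), np.float64(58.8)]
b1 [460.5 108.   11. ] yaw 0.111 0.128 [np.float64(56.8), np.float64(54.7), np.float64(58.2), np.float64(58.1)]
b3 [ 464.9 -119.9   11. ] yaw 0.154 0.162 [np.float64(56.6), np.float64(54.8), np.float64(57.6), np.float64(58.7)]
[449.10292256 216.11441676  46.        ]
[ 0.9158 -0.5558  0.7619 -0.0419]
```

Call:
{"op": "move_arm", "data": {
  "deltas": [
    [0.46, -0.27, 0.3, -0.0428],
    [0.93, -0.53, 0.6, -0.0428],
    [0.93, -0.53, 0.97, -0.0428],
    [0.93, -0.53, 0.97, -0.0428],
    [0.93, -0.53, 0.97, -0.0428]
  ]
}}

```text
time_s: 25.15
tcp_pos: [451.7, 214.6, 98.5]
orientation: [-3.141, 0.002, -2.766]
contact_force: [0.5, 0.4, -0.2]
opening: 85.4
grasp_force: 0.0
```

```bash
python3 - <<'E'
from lib import *
st=env.read_state();print(st["time_s"],st["tcp_pos"].round(1),st["orientation"].round(3),go((450.6,214.8,12),np.pi+.377))
E
```

```text
25.15 [451.7 214.6  98.5] [-3.141e+00  2.000e-03 -2.766e+00] [ 9.300e-03  5.800e-03  8.655e-01 -3.000e-04]
```

Call:
{"op": "move_arm", "data": {
  "deltas": [
    [0.01, 0, 0.4, 0],
    [0.01, 0, 0.75, 0],
    [0.01, 0, 0.86, 0],
    [0.01, 0, 0.86, 0]
  ]
}}

```text
time_s: 25.65
tcp_pos: [450.0, 214.8, 11.9]
orientation: [-3.141, 0.001, -2.765]
contact_force: [-0.5, -0.6, -0.4]
opening: 85.3
grasp_force: 0.0
```

Call:
{"op": "move_arm", "data": {
  "deltas": [
    [0, 0, 0, 0],
    [0, 0, 0, 0],
    [0, 0, 0, 0],
    [0, 0, 0, 0],
    [0, 0, 0, 0]
  ],
  "fingers": 0,
  "newtons": 40
}}

```text
time_s: 26.28
tcp_pos: [449.6, 215.7, 12.5]
orientation: [3.14, 0.002, -2.764]
contact_force: [-1.2, 0.4, 5.8]
opening: 38.7
grasp_force: 39.8
```

Call:
{"op": "move_arm", "data": {
  "deltas": [
    [0, 0, -0.2, 0],
    [0, 0, -0.6, 0],
    [0, 0, -1, 0],
    [0, 0, -1, 0]
  ]
}}

```text
time_s: 26.78
tcp_pos: [451.0, 216.0, 114.3]
orientation: [3.139, 0.006, -2.764]
contact_force: [0.2, 0.5, -2.4]
opening: 39.0
grasp_force: 40.8
```

```bash
python3 - <<'E'
from lib import *
st=env.read_state();print(st["time_s"],st["tcp_pos"].round(1),st["orientation"].round(3),st["opening"],go((618.2+15,90.6+1.6,115),np.pi+.108))
E
```

```text
26.775 [451.  216.  114.3] [ 3.139  0.006 -2.764] 39.03922440648372 [-1.2384 -1.822  -0.0068  0.0428]
```

Call:
{"op": "move_arm", "data": {
  "deltas": [
    [-0.28, -0.38, 0, 0.0214],
    [-0.56, -0.76, 0, 0.0428],
    [-0.56, -0.76, 0, 0.0428]
  ]
}}

```text
time_s: 27.15
tcp_pos: [530.9, 160.7, 110.2]
orientation: [-3.138, 0.0, -3.04]
contact_force: [-0.0, -0.7, -1.9]
opening: 39.0
grasp_force: 41.1
```

Call:
{"op": "move_arm", "data": {
  "deltas": [
    [-0.45, -0.42, 0, 0],
    [-0.9, -0.84, 0, 0],
    [-0.9, -0.84, 0, 0],
    [-0.9, -0.84, 0, 0]
  ]
}}

```text
time_s: 27.65
tcp_pos: [626.0, 91.4, 109.7]
orientation: [3.141, -0.003, -3.033]
contact_force: [-0.1, 1.0, -1.1]
opening: 38.9
grasp_force: 41.3
```

```bash
python3 - <<'E'
from lib import *
st=env.read_state();print(st["time_s"],st["tcp_pos"].round(1),st["orientation"].round(3),st["opening"],go((631.1,92,34),np.pi+.108))
E
```

```text
27.65 [626.   91.4 109.7] [ 3.141e+00 -3.000e-03 -3.033e+00] 38.87473090304572 [-5.100e-02  2.000e-04  7.568e-01  1.000e-04]
```

Call:
{"op": "move_arm", "data": {
  "deltas": [
    [-0.05, 0, 0.3, 0],
    [-0.05, 0, 0.6, 0],
    [-0.05, 0, 0.7, 0],
    [-0.05, 0, 0.7, 0],
    [-0.05, 0, 0.7, 0]
  ]
}}

```text
time_s: 28.28
tcp_pos: [633.2, 92.1, 42.7]
orientation: [3.141, 0.002, -3.033]
contact_force: [-1.0, -0.4, -2.6]
opening: 39.0
grasp_force: 41.3
```

```bash
python3 - <<'E'
from lib import *
st=env.read_state();print(st["time_s"],st["tcp_pos"].round(1),st["orientation"].round(3),st["opening"],go((631.1,92,31.5),np.pi+.108))
E
```

```text
28.275 [633.2  92.1  42.7] [ 3.141e+00  2.000e-03 -3.033e+00] 39.04123303359903 [2.140e-02 1.300e-03 1.124e-01 1.000e-04]
```

Call:
{"op": "move_arm", "data": {
  "deltas": [
    [0.015, 0, 0.05, 0],
    [0.015, 0, 0.1, 0],
    [0.015, 0, 0.12, 0],
    [0.015, 0, 0.12, 0]
  ]
}}

```text
time_s: 28.78
tcp_pos: [630.9, 91.4, 30.6]
orientation: [3.14, -0.001, -3.033]
contact_force: [-4.1, 0.1, 6.2]
opening: 39.0
grasp_force: 42.3
```

```bash
python3 - <<'E'
from lib import *
st=env.read_state();print(st["time_s"],st["tcp_pos"].round(1),st["contact_force"].round(1),st["opening"],go((631.1,92,31),np.pi+.108))
E
```

```text
28.775 [630.9  91.4  30.6] [-4.1  0.1  6.2] 38.98412091609554 [-0.0027  0.0059 -0.0044  0.    ]
```

Call:
{"op": "move_arm", "data": {
  "deltas": [
    [0, 0, 0, 0],
    [0, 0, 0, 0],
    [0, 0, 0, 0]
  ],
  "fingers": 0.7
}}

```text
time_s: 29.15
tcp_pos: [631.1, 91.3, 29.2]
orientation: [-3.142, 0.0, -3.033]
contact_force: [0.3, -0.6, 0.0]
opening: 60.0
grasp_force: 0.0
```

Call:
{"op": "move_arm", "data": {
  "deltas": [
    [0, 0, 0, 0],
    [0, 0, 0, 0],
    [0, 0, 0, 0],
    [0, 0, 0, 0],
    [0, 0, 0, 0]
  ],
  "fingers": 0,
  "newtons": 20
}}

```text
time_s: 29.78
tcp_pos: [631.0, 91.3, 29.3]
orientation: [3.142, 0.0, -3.033]
contact_force: [0.1, -0.4, 1.3]
opening: 39.2
grasp_force: 21.0
```

Call:
{"op": "move_arm", "data": {
  "deltas": [
    [0.04, 0, 0, 0],
    [0.08, 0, 0, 0],
    [0.12, 0, 0, 0],
    [0.15, 0, 0, 0],
    [0.15, 0, 0, 0]
  ]
}}

```text
time_s: 30.4
tcp_pos: [615.4, 89.7, 29.1]
orientation: [3.141, -0.001, -3.033]
contact_force: [0.2, -0.4, -0.5]
opening: 38.9
grasp_force: 20.9
```

```bash
python3 - <<'E'
from lib import *
st=env.read_state();print(st["time_s"],st["tcp_pos"].round(1),st["contact_force"].round(1),st["opening"],go((618.2,90.6,31),np.pi+.108))
s=snap("side","s10");t=snap("top","t10")
cv2.imwrite("pics/m9.png",cv2.resize(s["color"][170:260,270:370],None,fx=6,fy=6,interpolation=cv2.INTER_CUBIC))
E
```

```text
30.4 [615.4  89.7  29.1] [ 0.2 -0.4 -0.5] 38.86359206181364 [-0.029   0.0058 -0.0186  0.0001]
```

View pics/m9.png

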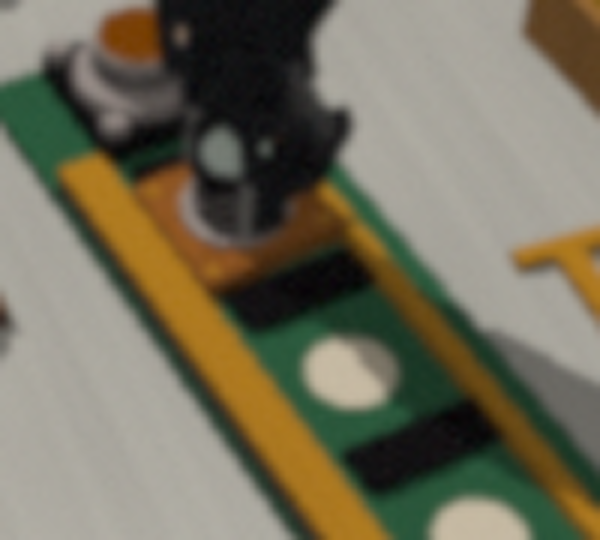

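The tongue is under the lip and the slab lies against it (crop px (200,230)). I'll release it and check the height.

Call:
{"op": "move_arm", "data": {
  "deltas": [
    [0, 0, 0, 0],
    [0, 0, 0, 0],
    [0, 0, 0, 0]
  ],
  "fingers": 0.75
}}

```text
time_s: 30.88
tcp_pos: [616.4, 89.7, 29.5]
orientation: [3.142, 0.0, -3.033]
contact_force: [0.4, -0.4, -0.3]
opening: 64.1
grasp_force: 0.0
```

Call:
{"op": "move_arm", "data": {
  "deltas": [
    [0, 0, -0.2, 0],
    [0, 0, -0.6, 0],
    [0, 0, -1, 0]
  ]
}}

```text
time_s: 31.25
tcp_pos: [616.4, 89.5, 131.8]
orientation: [3.142, 0.001, -3.034]
contact_force: [0.6, 0.2, 0.2]
opening: 64.2
grasp_force: 0.0
```

Call:
{"op": "move_arm", "data": {
  "deltas": [
    [0.5, 0, 0, 0],
    [1, 0, 0, 0],
    [1, 0, 0, 0]
  ],
  "fingers": 1
}}

```text
time_s: 31.62
tcp_pos: [513.3, 78.7, 129.7]
orientation: [3.137, -0.002, -3.034]
contact_force: [0.7, -0.1, 0.1]
opening: 85.2
grasp_force: 0.0
```

```bash
python3 - <<'E'
from lib import *
st=env.read_state();print(st["time_s"],st["tcp_pos"].round(1),st["orientation"].round(3))
s=snap("side","s11");t=snap("top","t11")
print([pix(c,(618.2,90.6,56)).round(1) for c in(t,s)])
c=np.zeros((600,800,3),np.uint8)
c[:360,:400]=cv2.resize(t["color"][150:222,215:295],(400,360),interpolation=cv2.INTER_CUBIC);c[:360,400:]=cv2.resize(s["color"][165:237,270:350],(400,360),interpolation=cv2.INTER_CUBIC)
c[360:,:400]=cv2.resize(t["color"][205:253,225:305],(400,240),interpolation=cv2.INTER_CUBIC)
c[360:,400:]=cv2.resize(s["color"][190:238,215:295],(400,240),interpolation=cv2.INTER_CUBIC)
cv2.imwrite("pics/m10.png",c)
E
```

```text
31.625 [513.3  78.7 129.7] [ 3.137e+00 -2.000e-03 -3.034e+00]
[array([254.8, 171.6]), array([309.3, 195.3])]
```

View pics/m10.png

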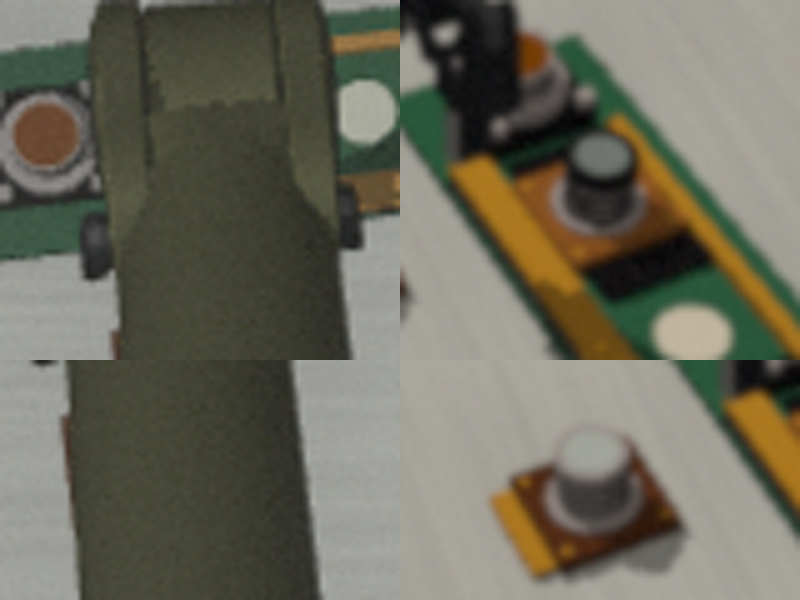

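Call:
{"op": "move_arm", "data": {
  "deltas": [
    [0.3, 0.2, 0.2, -0.002],
    [0.52, 0.34, 0.5, -0.002],
    [0.52, 0.34, 0.7, -0.002],
    [0.52, 0.34, 0.7, -0.002],
    [0.52, 0.34, 0.7, -0.002]
  ]
}}

```text
time_s: 32.35
tcp_pos: [463.2, 106.8, 60.5]
orientation: [-3.141, 0.002, -3.022]
contact_force: [1.1, -0.9, 0.8]
opening: 85.5
grasp_force: 0.0
```

```bash
python3 - <<'E'
from lib import *
st=env.read_state();print(st["time_s"],st["tcp_pos"].round(1),st["orientation"].round(3),go((462,107.5,12),np.pi+.12))
E
```

```text
32.35 [463.2 106.8  60.5] [-3.141e+00  2.000e-03 -3.022e+00] [ 0.0116  0.0082  0.4846 -0.    ]
```

Call:
{"op": "move_arm", "data": {
  "deltas": [
    [0.01, 0.01, 0.3, 0],
    [0.01, 0.01, 0.48, 0],
    [0.01, 0.01, 0.48, 0]
  ]
}}

```text
time_s: 32.72
tcp_pos: [460.6, 107.4, 11.4]
orientation: [-3.14, -0.001, -3.022]
contact_force: [0.2, 0.0, 0.4]
opening: 85.7
grasp_force: 0.0
```

Call:
{"op": "move_arm", "data": {
  "deltas": [
    [0, 0, 0, 0],
    [0, 0, 0, 0],
    [0, 0, 0, 0],
    [0, 0, 0, 0],
    [0, 0, 0, 0]
  ],
  "fingers": 0,
  "newtons": 40
}}

```text
time_s: 33.35
tcp_pos: [461.1, 108.7, 12.5]
orientation: [3.14, 0.002, -3.021]
contact_force: [-1.1, 1.1, 4.6]
opening: 39.1
grasp_force: 39.8
```

Call:
{"op": "move_arm", "data": {
  "deltas": [
    [0, 0, -0.2, 0],
    [0, 0, -0.6, 0],
    [0, 0, -1, 0],
    [0, 0, -1, 0]
  ]
}}

```text
time_s: 33.85
tcp_pos: [462.4, 108.9, 114.2]
orientation: [3.138, 0.006, -3.021]
contact_force: [0.5, 0.8, -2.2]
opening: 39.3
grasp_force: 40.8
```

```bash
python3 - <<'E'
from lib import *
st=env.read_state();print(st["time_s"],st["tcp_pos"].round(1),st["orientation"].round(3),st["opening"],go((642,-7.6,115),np.pi+.108))
E
```

```text
33.85 [462.4 108.9 114.2] [ 3.138  0.006 -3.021] 39.26968280748198 [-1.6421 -1.3732 -0.008   0.0021]
```

Call:
{"op": "move_arm", "data": {
  "deltas": [
    [-0.41, -0.34, 0, 0.002],
    [-0.82, -0.69, 0, 0.002],
    [-0.82, -0.69, 0, 0.002]
  ]
}}

```text
time_s: 34.22
tcp_pos: [551.4, 44.9, 109.6]
orientation: [-3.135, -0.001, -3.039]
contact_force: [-0.1, 0.5, -2.2]
opening: 38.8
grasp_force: 41.4
```

Call:
{"op": "move_arm", "data": {
  "deltas": [
    [-0.41, -0.34, 0, 0],
    [-0.82, -0.69, 0, 0],
    [-0.82, -0.69, 0.2, 0],
    [-0.82, -0.69, 0.5, 0],
    [-0.82, -0.69, 0.7, 0],
    [-0.82, -0.69, 0.7, 0],
    [-0.82, -0.69, 0.7, 0]
  ]
}}

```text
time_s: 35.1
tcp_pos: [639.1, -10.0, 42.1]
orientation: [3.141, 0.001, -3.033]
contact_force: [-0.2, -0.1, -1.6]
opening: 39.2
grasp_force: 41.4
```

```bash
python3 - <<'E'
from lib import *
st=env.read_state();print(st["time_s"],st["tcp_pos"].round(1),st["orientation"].round(3),st["opening"],go((642,-7.6,30.5),np.pi+.108))
E
```

```text
35.1 [639.1 -10.   42.1] [ 3.141e+00  1.000e-03 -3.033e+00] 39.23417704521311 [-3.100e-02  2.080e-02  1.161e-01  1.000e-04]
```

Call:
{"op": "move_arm", "data": {
  "deltas": [
    [-0.03, 0.02, 0, 0],
    [-0.03, 0.02, 0.05, 0],
    [-0.03, 0.02, 0.1, 0],
    [-0.03, 0.02, 0.115, 0],
    [-0.03, 0.02, 0.115, 0]
  ]
}}

```text
time_s: 35.72
tcp_pos: [641.6, -8.0, 30.5]
orientation: [3.141, -0.0, -3.033]
contact_force: [-2.7, 1.6, 4.8]
opening: 39.0
grasp_force: 42.2
```

Call:
{"op": "move_arm", "data": {
  "deltas": [
    [0, 0, 0, 0],
    [0, 0, 0, 0],
    [0, 0, 0, 0]
  ],
  "fingers": 0.7
}}

```text
time_s: 36.1
tcp_pos: [641.7, -8.1, 29.7]
orientation: [-3.141, 0.0, -3.033]
contact_force: [-0.7, 0.2, -0.6]
opening: 60.0
grasp_force: 0.0
```

Call:
{"op": "move_arm", "data": {
  "deltas": [
    [0, 0, 0, 0],
    [0, 0, 0, 0],
    [0, 0, 0, 0],
    [0, 0, 0, 0],
    [0, 0, 0, 0]
  ],
  "fingers": 0,
  "newtons": 20
}}

```text
time_s: 36.72
tcp_pos: [641.7, -8.0, 29.9]
orientation: [3.141, 0.0, -3.033]
contact_force: [-0.5, -0.4, 1.0]
opening: 39.5
grasp_force: 20.8
```

Call:
{"op": "move_arm", "data": {
  "deltas": [
    [0.04, 0, 0, 0],
    [0.08, 0, 0, 0],
    [0.12, 0, 0, 0],
    [0.148, 0, 0, 0],
    [0.148, 0, 0, 0]
  ]
}}

```text
time_s: 37.35
tcp_pos: [626.3, -9.7, 29.7]
orientation: [3.141, -0.001, -3.033]
contact_force: [0.3, -0.1, -0.2]
opening: 39.6
grasp_force: 20.7
```

Call:
{"op": "move_arm", "data": {
  "deltas": [
    [0, 0, 0, 0],
    [0, 0, 0, 0],
    [0, 0, 0, 0]
  ],
  "fingers": 0.7
}}

```text
time_s: 37.72
tcp_pos: [627.1, -9.7, 29.9]
orientation: [3.142, 0.0, -3.033]
contact_force: [0.1, 0.2, -0.2]
opening: 59.3
grasp_force: 0.0
```

Call:
{"op": "move_arm", "data": {
  "deltas": [
    [0, 0, -0.2, 0],
    [0, 0, -0.6, 0],
    [0, 0, -1, 0]
  ]
}}

```text
time_s: 38.1
tcp_pos: [627.2, -10.0, 132.3]
orientation: [-3.141, 0.001, -3.034]
contact_force: [0.8, 0.3, 0.6]
opening: 60.0
grasp_force: 0.0
```

Call:
{"op": "move_arm", "data": {
  "deltas": [
    [0.5, -0.4, 0, 0],
    [0.95, -0.8, 0, 0],
    [0.95, -0.8, 0, 0],
    [0.95, -0.8, 0, 0]
  ],
  "fingers": 1
}}

```text
time_s: 38.6
tcp_pos: [541.9, -99.2, 131.1]
orientation: [3.14, 0.002, -3.034]
contact_force: [1.8, 0.1, -0.3]
opening: 85.7
grasp_force: 0.0
```

```bash
python3 - <<'E'
from lib import *
st=env.read_state();print(st["time_s"],st["tcp_pos"].round(1),st["orientation"].round(3))
s=snap("side","s12");t=snap("top","t12")
print([pix(c,(629,-9,56)).round(1) for c in(t,s)])
C=((0,0,115),(180,60,255));a,b=pix(t,(629,-9,56)),pix(s,(629,-9,56))
A=blob(t,*C,a,8);B=blob(s,*C,b,8);print(A and A[:2],B and B[:2],tri(t,A[0],s,B[0]) if A and B else 0)
lo,hi=(12,60,100),(40,255,255)
A=blob(t,lo,hi,(326.9,222.9),9);B=blob(s,lo,hi,(286.3,276.8),9);print("b3",A and A[:2],B and B[:2])
c=np.zeros((600,800,3),np.uint8)
c[:360,:400]=cv2.resize(t["color"][150:222,250:330],(400,360),interpolation=cv2.INTER_CUBIC);c[:,400:]=cv2.resize(s["color"][190:310,275:355],(400,600),interpolation=cv2.INTER_CUBIC)
c[360:,:400]=cv2.resize(t["color"][205:253,285:365],(400,240),interpolation=cv2.INTER_CUBIC)
cv2.imwrite("pics/m11.png",c)
E
```

```text
38.6 [541.9 -99.2 131.1] [ 3.140e+00  2.000e-03 -3.034e+00]
[array([288.1, 167.7]), array([329.3, 220.1])]
(array([288.42335766, 168.55474453]), np.int32(137)) (array([325.66666667, 221.47619048]), np.int32(21)) (array([623.05826084,  -8.9054433 ,  54.50540058]), np.float64(7.449994674851335))
b3 None (array([285.98712446, 276.08154506]), np.int32(233))
```

View pics/m11.png

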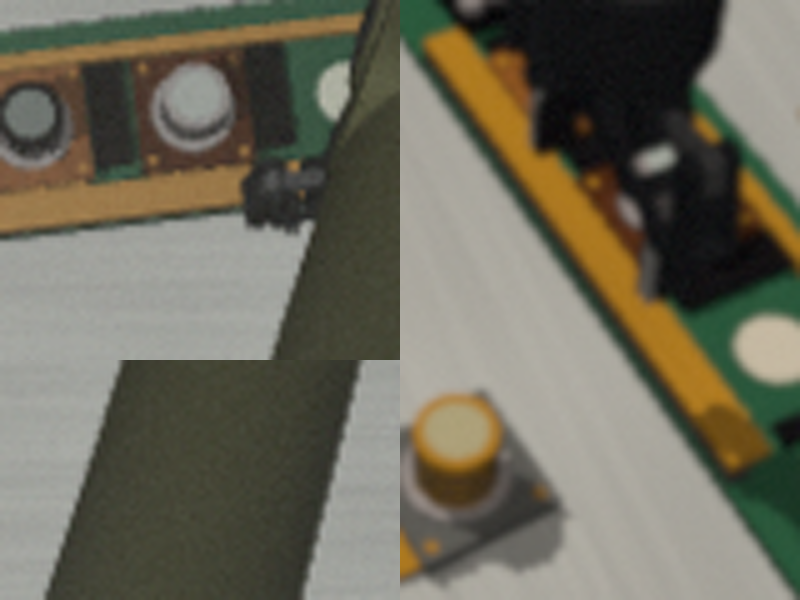

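Call:
{"op": "move_arm", "data": {
  "deltas": [
    [0.4, -0.06, 0.2, -0.0078],
    [0.78, -0.125, 0.5, -0.0078],
    [0.78, -0.125, 0.7, -0.0078],
    [0.78, -0.125, 0.7, -0.0078],
    [0.78, -0.125, 0.7, -0.0078]
  ]
}}

```text
time_s: 39.33
tcp_pos: [466.4, -120.2, 60.7]
orientation: [-3.14, 0.001, -2.983]
contact_force: [-0.2, 0.0, -0.2]
opening: 85.2
grasp_force: 0.0
```

```bash
python3 - <<'E'
from lib import *
st=env.read_state();print(st["time_s"],st["tcp_pos"].round(1),st["orientation"].round(3),go((466,-120,12),np.pi+.157))
E
```

```text
39.325 [ 466.4 -120.2   60.7] [-3.140e+00  1.000e-03 -2.983e+00] [4.100e-03 2.600e-03 4.871e-01 3.000e-04]
```

Call:
{"op": "move_arm", "data": {
  "deltas": [
    [0, 0, 0.3, 0],
    [0, 0, 0.48, 0],
    [0, 0, 0.48, 0]
  ]
}}

```text
time_s: 39.7
tcp_pos: [465.1, -120.3, 11.7]
orientation: [-3.141, -0.001, -2.984]
contact_force: [-0.0, -0.1, -0.7]
opening: 85.5
grasp_force: 0.0
```

Call:
{"op": "move_arm", "data": {
  "deltas": [
    [0, 0, 0, 0],
    [0, 0, 0, 0],
    [0, 0, 0, 0],
    [0, 0, 0, 0],
    [0, 0, 0, 0]
  ],
  "fingers": 0,
  "newtons": 40
}}

```text
time_s: 40.33
tcp_pos: [465.8, -119.8, 12.8]
orientation: [3.14, 0.002, -2.984]
contact_force: [-0.9, 1.5, 6.1]
opening: 38.6
grasp_force: 39.7
```

Call:
{"op": "move_arm", "data": {
  "deltas": [
    [0, 0, -0.2, 0],
    [0, 0, -0.6, 0],
    [0, 0, -1, 0],
    [0, 0, -1, 0]
  ]
}}

```text
time_s: 40.83
tcp_pos: [467.3, -120.4, 114.4]
orientation: [3.14, 0.007, -2.984]
contact_force: [0.3, -0.1, -2.4]
opening: 39.0
grasp_force: 41.0
```

```bash
python3 - <<'E'
from lib import *
st=env.read_state();print(st["time_s"],st["tcp_pos"].round(1),st["orientation"].round(3),st["opening"],go((652.8,-107.3,115),np.pi+.108),st["joint_positions"].round(2))
E
```

```text
40.825 [ 467.3 -120.4  114.4] [ 3.14   0.007 -2.984] 38.96849150268733 [-1.853  -0.162  -0.0064  0.0079] [-0.85  0.07  1.1   2.03 -0.07  1.07  2.01]
```

Call:
{"op": "move_arm", "data": {
  "deltas": [
    [-0.46, -0.04, 0, 0.0079],
    [-0.93, -0.08, 0, 0.0079],
    [-0.93, -0.08, 0, 0.0079]
  ]
}}

```text
time_s: 41.2
tcp_pos: [559.7, -112.6, 109.0]
orientation: [-3.138, -0.004, -3.031]
contact_force: [-0.8, -0.1, -2.4]
opening: 38.7
grasp_force: 41.5
```

Call:
{"op": "move_arm", "data": {
  "deltas": [
    [-0.46, -0.02, 0, 0],
    [-0.92, -0.04, 0, 0],
    [-0.92, -0.04, 0.2, 0],
    [-0.92, -0.04, 0.5, 0],
    [-0.92, -0.04, 0.7, 0],
    [-0.92, -0.04, 0.7, 0],
    [-0.92, -0.04, 0.7, 0]
  ]
}}

```text
time_s: 42.08
tcp_pos: [649.9, -108.1, 42.6]
orientation: [3.142, 0.001, -3.034]
contact_force: [0.1, 0.3, -1.8]
opening: 39.2
grasp_force: 41.5
```

```bash
python3 - <<'E'
from lib import *
st=env.read_state();print(st["time_s"],st["tcp_pos"].round(1),st["orientation"].round(3),st["opening"],go((652.8,-107.3,30.5),np.pi+.108))
E
```

```text
42.075 [ 649.9 -108.1   42.6] [ 3.142e+00  1.000e-03 -3.034e+00] 39.20111314684236 [-2.94e-02  4.40e-03  1.21e-01 -1.00e-04]
```

Call:
{"op": "move_arm", "data": {
  "deltas": [
    [-0.03, 0.005, 0, 0],
    [-0.035, 0.005, 0.05, 0],
    [-0.035, 0.005, 0.1, 0],
    [-0.035, 0.005, 0.117, 0],
    [-0.035, 0.005, 0.117, 0]
  ]
}}

```text
time_s: 42.7
tcp_pos: [653.3, -106.7, 30.9]
orientation: [3.141, -0.0, -3.034]
contact_force: [-3.4, 0.9, 4.6]
opening: 38.9
grasp_force: 42.2
```

Call:
{"op": "move_arm", "data": {
  "deltas": [
    [0, 0, 0, 0],
    [0, 0, 0, 0],
    [0, 0, 0, 0]
  ],
  "fingers": 0.7
}}

```text
time_s: 43.08
tcp_pos: [653.4, -106.9, 30.0]
orientation: [-3.141, 0.0, -3.034]
contact_force: [0.4, -0.4, 0.4]
opening: 59.5
grasp_force: 0.0
```

Call:
{"op": "move_arm", "data": {
  "deltas": [
    [0, 0, 0, 0],
    [0, 0, 0, 0],
    [0, 0, 0, 0],
    [0, 0, 0, 0],
    [0, 0, 0, 0]
  ],
  "fingers": 0,
  "newtons": 20
}}

```text
time_s: 43.7
tcp_pos: [653.4, -106.8, 30.2]
orientation: [3.141, 0.0, -3.034]
contact_force: [-0.9, -0.1, 1.2]
opening: 39.3
grasp_force: 20.7
```

Call:
{"op": "move_arm", "data": {
  "deltas": [
    [0.04, 0, 0, 0],
    [0.08, 0, 0, 0],
    [0.12, 0, 0, 0],
    [0.147, 0, 0, 0],
    [0.147, 0, 0, 0]
  ]
}}

```text
time_s: 44.32
tcp_pos: [638.1, -108.5, 30.0]
orientation: [3.141, -0.001, -3.034]
contact_force: [-0.9, -0.3, -0.2]
opening: 39.1
grasp_force: 20.6
```

Call:
{"op": "move_arm", "data": {
  "deltas": [
    [0, 0, 0, 0],
    [0, 0, 0, 0],
    [0, 0, 0, 0]
  ],
  "fingers": 0.7
}}

```text
time_s: 44.7
tcp_pos: [638.9, -108.5, 30.2]
orientation: [-3.142, 0.0, -3.034]
contact_force: [0.6, -0.8, 0.4]
opening: 59.9
grasp_force: 0.0
```

Call:
{"op": "move_arm", "data": {
  "deltas": [
    [0, 0, -0.2, 0],
    [0, 0, -0.6, 0],
    [0, 0, -1, 0]
  ]
}}

```text
time_s: 45.08
tcp_pos: [638.9, -108.8, 132.6]
orientation: [-3.141, 0.001, -3.034]
contact_force: [0.3, 0.6, -0.6]
opening: 59.7
grasp_force: 0.0
```

Call:
{"op": "move_arm", "data": {
  "deltas": [
    [0.4, 0, -0.5, 0],
    [1, -0.4, -0.9, 0],
    [1, -0.85, -0.9, 0],
    [1, -0.85, -0.9, 0]
  ],
  "fingers": 0
}}

```text
time_s: 45.58
tcp_pos: [546.6, -210.4, 223.5]
orientation: [-3.139, 0.004, -3.044]
contact_force: [0.8, -0.2, -0.1]
opening: 0.3
grasp_force: 0.0
```

Call:
{"op": "move_arm", "data": {
  "deltas": [
    [0, -0.5, 0, 0],
    [0, -1, 0, 0],
    [0, -1, 0, 0]
  ]
}}

```text
time_s: 45.95
tcp_pos: [557.0, -308.8, 221.0]
orientation: [-3.138, -0.001, -3.042]
contact_force: [-0.5, -0.4, -0.4]
opening: 0.4
grasp_force: 0.0
```

```bash
python3 - <<'E'
from lib import *
st=env.read_state();print(st["time_s"],st["tcp_pos"].round(1),st["orientation"].round(3),st["opening"])
s=snap("side","s13");t=snap("top","t13")
for n,p,lo,hi in(("b2",(618.2,90.6,56),(0,0,70),(180,60,255)),("b1",(629,-9,56),(0,0,115),(180,60,255)),("b3",(639.8,-108.7,56),(12,60,100),(40,255,255)),("ball",(612,-206,105),(0,150,80),(6,255,255))):
    a,b=pix(t,p),pix(s,p);A=blob(t,lo,hi,a,10);B=blob(s,lo,hi,b,10);print(n,a.round(1),A and (A[0].round(1),A[1]),b.round(1),B and (B[0].round(1),B[1]),tri(t,A[0],s,B[0]) if A and B else 0)
c=np.zeros((600,800,3),np.uint8)
c[:330,:]=cv2.resize(t["color"][140:206,205:365],(800,330),interpolation=cv2.INTER_CUBIC)
c[330:,:360]=cv2.resize(s["color"][165:300,270:450],(360,270),interpolation=cv2.INTER_CUBIC)
c[330:,360:800]=cv2.resize(s["color"][225:320,295:450],(440,270),interpolation=cv2.INTER_CUBIC)
cv2.imwrite("pics/m12.png",c)
E
```

```text
45.95 [ 557.  -308.8  221. ] [-3.138e+00 -1.000e-03 -3.042e+00] 0.4092020432876506
b2 [254.8 171.6] (array([255.4, 172.4]), np.int32(85)) [309.3 195.3] (array([310. , 195.5]), np.int32(79)) (array([617.19858742,  88.14622306,  57.38825918]), np.float64(3.4613116674086952))
b1 [288.1 167.7] (array([288. , 168.9]), np.int32(149)) [329.3 220.1] (array([329.4, 220.8]), np.int32(146)) (array([627.60341488,  -9.16785151,  53.52572992]), np.float64(3.3288436304451765))
b3 [321.4 163.8] (array([321.4, 165. ]), np.int32(95)) [351.9 248.2] (array([352.1, 248.1]), np.int32(249)) (array([ 637.68758781, -109.01963006,   57.20123315]), np.float64(4.025224566365945))
ball [357.8 168.5] (array([357.5, 169. ]), np.int32(44)) [365.4 272.1] (array([366.2, 271.6]), np.int32(127)) (array([ 611.89964948, -205.64743538,  105.76849381]), np.float64(3.4482362392364116))
```

View pics/m12.png

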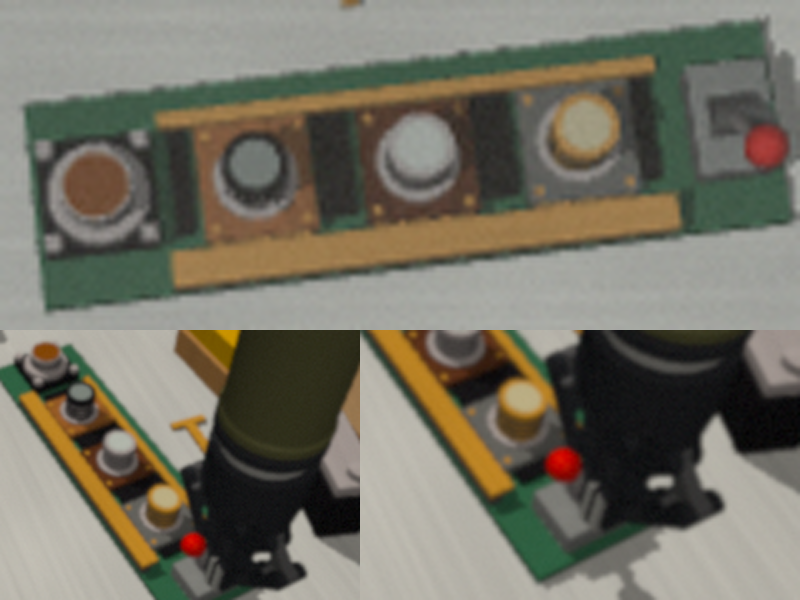

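```bash
python3 - <<'E'
from lib import *
import pickle
T,S=pickle.load(open("first.pkl","rb"));T["color"]=cv2.imread("pics/t13.png");S["color"]=cv2.imread("pics/s13.png")
K=((0,0,0),(180,255,40));p=(477,-395.6,105);a,b=pix(T,p),pix(S,p)
A=blob(T,*K,a,12);B=blob(S,*K,b,18);print(a,b,A,B)
if B:
    print(plane(S,B[0],105),rect(S,B,105))
for q in((3,120,80),(16,255,255)),:
    A=blob(T,*q,(163,215),25);B=blob(S,*q,(238,152),25);print("cover",A and rect(T,A,29))
A=blob(T,(3,120,60),(20,255,255),(223.5,176.5),12);B=blob(S,(3,150,60),(20,255,255),(292.8,175.5),12);print("filt",tri(T,A[0],S,B[0]))
print(go((612-45,-205.8,100),np.pi+.108))
E
```

```text
[426.71905792 214.1002692 ] [351.28940166 383.17625103] None (array([352.95 , 382.725]), np.int32(120), ((352.75860595703125, 382.8965759277344), (3.713906764984131, 31.939598083496094), 68.19859313964844))
[ 479.99196185 -395.95217569  105.        ] (array([ 479.84204176, -396.08125534,  105.        ]), [np.float64(56.62664480452228), np.float64(5.973289935931483)], np.float64(-0.012069195667349979))
cover (array([492.9076859 , 368.82622253,  29.        ]), [np.float64(65.72496943545113), np.float64(96.35766987669084)], np.float64(-3.1231149022366695))
filt (array([606.45026392, 183.66486036,  52.70553802]), np.float64(3.504016292433865))
[-1.8230e-01  9.6300e-01  1.2048e+00 -3.0000e-04]
```

Call:
{"op": "move_arm", "data": {
  "deltas": [
    [-0.07, 0.5, 0, 0],
    [-0.14, 0.97, 0, 0],
    [-0.14, 0.97, 0.3, 0],
    [-0.14, 0.97, 0.6, 0],
    [-0.14, 0.97, 0.6, 0]
  ]
}}

```text
time_s: 46.68
tcp_pos: [561.9, -201.8, 158.5]
orientation: [3.139, -0.003, -3.031]
contact_force: [0.1, 0.4, 0.2]
opening: 0.4
grasp_force: 0.0
```

Call:
{"op": "move_arm", "data": {
  "deltas": [
    [0, 0, 0.3, 0],
    [0, 0, 0.6, 0],
    [0, 0, 0.66, 0],
    [0, 0, 0.66, 0]
  ]
}}

```text
time_s: 47.18
tcp_pos: [563.5, -205.1, 95.4]
orientation: [-3.141, 0.001, -3.033]
contact_force: [0.6, -0.6, 0.5]
opening: 0.1
grasp_force: 0.0
```

```bash
python3 - <<'E'
from lib import *
st=env.read_state();p=st["tcp_pos"];d=p[:2]-np.array([650,-201.5]);print(st["time_s"],p.round(1),"local",d@[.994,.108],d@[-.108,.994],st["opening"])
E
```

```text
47.175 [ 563.5 -205.1   95.4] local -86.33973406676354 5.805446153862537 0.06378053800580401
```

Call:
{"op": "move_arm", "data": {
  "deltas": [
    [0, -0.06, 0.02, 0],
    [-0.1, -0.06, 0.02, 0],
    [-0.2, -0.06, 0.02, 0],
    [-0.3, -0.06, 0.02, 0],
    [-0.4, -0.06, 0.02, 0],
    [-0.5, -0.06, 0.02, 0],
    [-0.6, -0.06, 0.02, 0],
    [-0.7, -0.06, 0.02, 0],
    [-0.8, -0.06, 0.02, 0],
    [-0.9, -0.06, 0.02, 0],
    [-0.96, -0.06, 0.02, 0],
    [-0.96, -0.06, 0.02, 0]
  ]
}}

```text
time_s: 48.68
tcp_pos: [659.4, -200.7, 92.0]
orientation: [-3.141, 0.0, -3.034]
contact_force: [0.4, 0.3, -0.6]
opening: 0.2
grasp_force: 0.0
```

```bash
python3 - <<'E'
from lib import *
st=env.read_state();p=st["tcp_pos"];d=p[:2]-np.array([650,-201.5]);print(st["time_s"],p.round(1),"local",d@[.994,.108],d@[-.108,.994],st["contact_force"].round(1))
s=snap("side","s14");print(pix(s,(688,-197.4,102)))
B=blob(s,(0,150,80),(6,255,255),pix(s,(688,-197.4,102)),25);print(B and (B[:2],plane(s,B[0],102)))
E
```

```text
48.675 [ 659.4 -200.7   92. ] local 9.442883732794936 -0.1758263499320704 [ 0.4  0.3 -0.6]
[394.05365941 259.28828581]
None
```

Call:
{"op": "move_arm", "data": {
  "deltas": [
    [-0.03, 0, 0, 0],
    [-0.05, 0, 0, 0],
    [-0.07, 0, 0, 0],
    [-0.07, 0, 0, 0]
  ]
}}

```text
time_s: 49.22
tcp_pos: [665.0, -200.2, 92.0]
orientation: [3.141, -0.002, -3.034]
contact_force: [-4.6, -0.3, 0.6]
opening: 0.2
grasp_force: 1.8
```

Call:
{"op": "move_arm", "data": {
  "deltas": [
    [0.3, 0, 0, 0],
    [0.9, 0, 0, 0],
    [0.9, 0, -0.6, 0],
    [0.9, 0, -0.9, 0]
  ]
}}

```text
time_s: 49.72
tcp_pos: [575.8, -210.2, 183.7]
orientation: [3.14, 0.003, -3.036]
contact_force: [0.8, -0.0, 0.3]
opening: -0.0
grasp_force: 0.0
```

Call:
{"op": "move_arm", "data": {
  "deltas": [
    [0.2, -0.5, -0.3, 0],
    [0.4, -1, -0.3, 0],
    [0.4, -1, -0.3, 0]
  ]
}}

```text
time_s: 50.1
tcp_pos: [544.5, -319.9, 213.8]
orientation: [-3.138, 0.002, -3.044]
contact_force: [-0.2, 0.7, 0.3]
opening: -0.0
grasp_force: 0.0
```

```bash
python3 - <<'E'
from lib import *
st=env.read_state();print(st["time_s"],st["tcp_pos"].round(1))
s=snap("side","s15");t=snap("top","t15");p=(688,-197.4,102);a,b=pix(t,p),pix(s,p);lo,hi=(0,150,80),(6,255,255)
A=blob(t,lo,hi,a,25);B=blob(s,lo,hi,b,25);print(a,b,A and A[:2],B and B[:2])
if A and B:
    q,e=tri(t,A[0],s,B[0]);print(q,e,"angle+.5:",np.arctan2((q[0]-650)/.994,q[2]-32)+.5)
elif A: print(plane(t,A[0],102))
for n,p,lo,hi in(("b2",(618.2,90.6,56),(0,0,70),(180,60,255)),("b1",(629,-9,56),(0,0,115),(180,60,255)),("b3",(639.8,-108.7,56),(12,60,100),(40,255,255))):
    a,b=pix(t,p),pix(s,p);A=blob(t,lo,hi,a,10);B=blob(s,lo,hi,b,10);print(n,tri(t,A[0],s,B[0]) if A and B else (A and A[:2],B and B[:2]))
E
```

```text
50.1 [ 544.5 -319.9  213.8]
[353.36620152 143.25620505] [394.05365941 259.28828581] (array([353.5, 144. ]), np.int32(44)) None
[ 685.75875434 -197.68886622  102.        ]
b2 (array([617.24542625,  88.23793639,  57.2872022 ]), np.float64(3.462033462238246))
b1 (array([627.60820256,  -9.13113819,  53.52902322]), np.float64(2.872169067737425))
b3 (array([ 635.96003776, -108.55746012,   57.89762835]), np.float64(0.9661410507941645))
```

```bash
python3 -c "
from lib import *
print(env.finish_job())"
```

```text
the job is handed in; nothing more can be done
None
```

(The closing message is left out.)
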